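Stow the honey tools in their caddy

TASK

Lift the loose yellow lid off the clear two-tube caddy and lay it flat, knob up, inside the green leaf-shaped dish. Then stand the honey dipper in the tube with the red collar and the blue-headed brush in the tube with the white collar, each dropped working end down to the bottom of its tube. Leave the black muddler in the rack, and leave the steel pot and the orange honeycomb mold where they are.

Things in the scene. Friction and masses are not known exactly. Their poses are not given: they have to be found in the camera images.
- dipper: Wooden honey dipper, 190 mm long: a ridged wooden head 22 mm thick for 45 mm, then a round handle 16 mm thick. Lies in one of the rack's channels, sloping 40 degrees, working end low. Origin: centre of the working end's face; +z along it to the handle's end. About 60 g; grip it about 150 mm from the origin, where it overhangs the rack.
- brush: Basting brush, 190 mm long: a blue head 22 mm thick for 45 mm, then a round handle 16 mm thick. Lies in one of the rack's channels, sloping 40 degrees, working end low. Origin: centre of the working end's face; +z along it to the handle's end. About 70 g; grip it about 150 mm from the origin, where it overhangs the rack. The handle is steel.
- muddler: Bystander: black muddler, 190 mm long: a plain black head 22 mm thick for 45 mm, then a round handle 16 mm thick. Lies in one of the rack's channels, sloping 40 degrees, working end low. Origin: centre of the working end's face; +z along it to the handle's end. About 60 g; grip it about 150 mm from the origin, where it overhangs the rack. It stays in its channel.
- rack: Fixed plywood rack, 180 mm wide (y), 95 mm high: a board rising at 40 degrees to its own +x, ledge at the low end. Channels at y = -60, 0, +60 mm; which tool lies where varies. Guides rise 14 mm off the board; it carries only the lowest 105 mm of each tool. Tools lift straight up. Origin: centre of its underside; working ends at x = -77, z = 20 mm.
- caddy: Fixed clear acrylic caddy: base plate 60 x 110 x 8 mm, two upright square tubes along its own y, 32 mm wide inside, walls 4 mm, rims 110 mm above its underside, the top 30 mm coloured as a collar: red at y = +26 mm, white at y = -26 mm. Origin: centre of its underside. At the start the lid covers both tubes.
- red_tube (a point): Centre of the inner floor of the tube with the red collar; the rim is 102 mm above it; axes as the caddy's.
- white_tube (a point): Centre of the inner floor of the tube with the white collar; the rim is 102 mm above it; axes as the caddy's.
- lid: Loose yellow lid, 51 x 103 mm (long along its own y), about 90 g: a skirt 12 mm deep, roof top 17 mm above the origin, and on it an upright rib as knob, 14 mm thick (x), 50 mm long (y), 17 to 47 mm above the origin. Origin: centre of the skirt's lower edge. Sits over both tubes with 2.5 mm play; lifts straight up.
- dish: Fixed green ceramic leaf-shaped dish, 190 mm long along its own x, 116 mm wide over the middle 100 mm, tapering to a point at each end; floor 6 mm thick, rim 18 mm above the underside. Origin: centre of its underside. The lid lies flat only lengthwise, its own y along the dish's x (either way round).
- pot: Bystander: loose steel pot, 120 mm across and 85 mm high, with a thermometer clipped inside its rim (black head up to 142 mm high). Origin: centre of its underside.
- mold: Bystander: loose orange silicone honeycomb mold, 90 x 150 x 22 mm. Origin: centre of its underside.
- drawer: Fixed birch plywood drawer that everything stands in: 560 (x) by 1020 mm (y), floor's top 8 mm above the table, walls 45 mm high. Origin: centre of its underside.
Things that resemble listed ones, but are neither listed nor needed, are in the scene too. What is meant by the lid is not pink, and is the smaller of those in its own colour.

How it is judged (in metres and radians):
On the way:
1. the lid lies flat, knob up, in the leaf dish (z of lid in the frame of dish below 0.012 m and x of lid in the frame of dish between -0.03 and 0.03 m and y of lid in the frame of dish between -0.03 and 0.03 m and angle between lid's own z axis and vertical below 0.12 rad and linear speed of lid below 0.03 m/s), for 0.2 s.
At the end, for the whole second after the job is handed in: Lid at rest in the dish, knob up, flat within 0.12 rad, on its floor, centre within 30 mm of the dish centre each way; dipper in the red and brush in the white tube, working end within 14 mm sideways and 12 mm in height of the tube floor centre, upright within 0.3 rad, at rest (all of step 1 and horizontal distance between dipper and red_tube below 0.014 m and z of dipper in the frame of red_tube between -0.004 and 0.012 m and angle between each of dipper, brush's own z axis and vertical below 0.3 rad and linear speed of each of dipper, brush below 0.03 m/s and horizontal distance between brush and white_tube below 0.014 m and z of brush in the frame of white_tube between -0.004 and 0.012 m); the robot touches nothing.
It fails at once if the muddler is moved by more than 20 mm (distance of muddler from where it was at the start of the episode above 0.02 m).
It fails at once if the pot is moved by more than 20 mm (distance of pot from where it was at the start of the episode above 0.02 m).
It fails at once if the mold is moved by more than 20 mm (distance of mold from where it was at the start of the episode above 0.02 m).
It also fails if it takes over 72 s, if anything falls off the work surface, if the arm or the gripper's body presses on something with over 40 N, if the wrist force passes 120 N, or if a joint passes its speed limit or range.

ROBOT

A 6-joint arm with a two-finger parallel gripper is mounted at the origin on the work surface. World frame = base frame: x ahead of the robot, y to its left, z up, the work surface at z = 0. Lengths are in m, angles in degrees, forces in N, time in s.
With the tool pointing down it reaches from about 0.4 to 0.825 m from the base axis. Payload 7 kg.
Tool frame: the origin (TCP) lies midway between the tips of the shut fingers; the grasp point (between the pads) lies 19 mm behind it; z points along the fingers, y is the line along which they close (so a half turn about z gives the same grasp; the last joint's range is limited). The gripper opens to 88 mm and grips with 3 to 60 N. Pads are 19 mm wide; open, the fingers measure 130 mm over their backs; the gripper's body (78 mm by 193 mm) begins 47 mm behind the grasp point.
Start: joints at [90.877, 20.546, 0.682, 0, -70.136, -16.507], TCP at [0.182, 0.65, 0.195] pointing down, gripper open.
Joint ranges: [-176.03, 176.03], [-82.01, 121.73], [-58.28, 71.71], [-173.87, 95.51], [-174.79, -0.11], [-173.66, 173.66]. Speed limits (degrees/s): [136.94, 136.94, 172.46, 180, 180, 180].

INTERFACE

Orientations are given as [roll, pitch, yaw] about the fixed x, y, z axes, in that order (R = Rz(yaw) Ry(pitch) Rx(roll)).
In Python, from plant import get_state, optics, order gives the robot as it stands. The module is installed in compiled form; this text tells all that it offers.
- The arm moves only by the tool send_rows, never from a script. Its argument "moves" is a list of rows, each an object with "slide": the shift along the tool's x, y, z as a fraction of full scale, a list of three; "turn": the turn about the tool's z as a fraction of full scale; "gripper": the opening, from 0 (shut) to 1 (fully open). A call has exactly 5 rows; each row is the pose to reach, as a shift and turn from the pose commanded when the call began, along the tool's axes at that moment; what a row does not reach only later rows make up. Full scale, the value 1, is 150 mm for a shift and 90 degrees for a turn. A row lasts 1/12 s, in which the tool goes at most 41.7 mm and 7.16 degrees, less where a joint would pass 70% of its speed; a pose out of reach is approached as far as the arm can. A call with a number of a shift or a turn outside -1 to 1 is refused whole. A call with a gripper value outside its range is refused whole. The fingers move at their own pace and stop on an object; "newtons" is the grip in N (left out, the last holds). Time passes only in rows, so rows that repeat a pose let the fingers close, or fill a call up. It gives the time, the measured TCP pose, the force, the opening and the grip force at its end, in the units of the state.
- get_state(): the state, without advancing time (a new reading comes with each control period).
- optics.capture(name): name is "scene" or "top" or "wrist"; returns a dict with "img" (420x560x3 uint8, red, green, blue), "intrinsics" (3x3 intrinsics, pixels), "origin" and "attitude" of the camera in the world. Camera axes: x right, y down, z forward; pixel columns grow to the right and rows downward; lengths in m; the calibration is good to about 2 mm. The wrist camera is an equidistant fisheye: a pixel r from the principal point sees the ray r / f radians off the axis. A picture is of the moment at which its call begins. There is no depth.
- order.close_job(): hands the job in; it is judged then, once.
Trained networks look in the newest picture that a camera, given by its name, has taken for a name from the list of things; names that differ only in an ending like _2 or _b are one class to them, and where a whole thing is asked for, a point or a joint stands for the part that bears it (a point fixed in the world has none). Each returns a list of dicts, best first, with "p" (0 to 1); they miss things now and then, are a little off and sometimes report something else, mostly with a low value. They report only what shows in the picture. A call takes as long as a camera call. They do not tell look-alikes from the thing itself.
- optics.look_for(camera, name): "location" ([x, y, z] in m, in world coordinates, good to about 4 mm: the middle of the surface that is visible of it).
The state is a dict: "time_s": time; "joints": joint angles; "qd": joint speeds; "joint_torque": joint torques, N m; "tcp_pos": TCP position; "eef_rot": TCP orientation; "contact_force": force on the tool from outside, world axes, zero at the start; "moment": the same for the moment, N m; "gripper_width": finger opening in m; "gripper_force": force on a finger pad.
Only numpy, scipy, OpenCV 4.12 (cv2) and the standard library are available. Lean on these libraries where they do the work, as an engineer would, in place of code of your own. Each camera call takes 0.05 s, during which the arm holds its last target. There are 200 camera calls.

## Working session

There is one attempt and no reset: what is moved stays moved. The work goes in short steps, Python scripts to look and compute and a tool call to move; the robot and the scene stay as the last step left them, time stands still between calls to the robot, and variables do not carry over. Pictures are saved under pics/ and viewed, at most 10 in all, crops included, and the job is handed in when it is done.

Besides the shell and the picture viewer there is one more tool, called after "Call:" by a JSON object that holds its "fn" and its "kwargs". send_rows: Moves the arm, as the interface text tells. Shift numbers are shares of 150 mm and turn numbers shares of 90 degrees, none past 1 either way. Its arguments: {"type":"object","properties":{"moves":{"type":"array"},"newtons":{"type":"number"}},"required":["moves"]}

```bash
ls; mkdir -p pics
python3 - <<'E'
from plant import get_state, optics
import cv2, numpy as np
s=get_state(); print(s['time_s'],s['tcp_pos'],s['eef_rot'])
for c in ['top','scene']:
    d=optics.capture(c); cv2.imwrite(f'pics/{c}0.png',cv2.cvtColor(d['img'],cv2.COLOR_RGB2BGR))
    np.savez(f'{c}0.npz',**d); print(c,np.round(d['origin'],3),np.round(d['attitude'],3).tolist(),d['intrinsics'][0][0])
    for n in ['lid','dish','caddy','rack','dipper','brush','muddler','pot','mold','drawer']:
        print(n,[(round(r['p'],2),np.round(r['location'],3).tolist()) for r in optics.look_for(c,n)])
E
```

```text
pics
0.0 [0.18176725 0.64948146 0.19361596] [ 1.79903154e+02 -1.00249198e-02 -1.56362433e+01]
top [0.278 0.009 1.211] [-170.598, 0.971, -91.56] 402.9094081564121
lid [(0.84, [0.166, 0.323, 0.023]), (0.73, [0.185, -0.348, 0.018]), (0.62, [0.469, 0.016, 0.118])]
dish [(0.81, [0.483, -0.299, 0.016])]
caddy [(0.58, [0.451, 0.016, 0.019])]
rack [(0.73, [0.412, 0.288, 0.056])]
dipper [(0.93, [0.438, 0.302, 0.089]), (0.27, [0.449, 0.016, 0.021])]
brush [(0.91, [0.427, 0.36, 0.094])]
muddler []
pot [(0.61, [0.734, 0.113, 0.03]), (0.45, [0.484, -0.303, 0.012])]
mold [(0.81, [0.758, -0.182, 0.013]), (0.45, [0.451, 0.014, 0.017])]
drawer [(0.69, [0.578, -0.014, 0.013])]
scene [0.965 0.573 1.078] [-143.048, -0.034, 139.15] 497.94075845858464
lid [(0.93, [0.186, 0.328, 0.027]), (0.82, [0.475, 0.025, 0.128]), (0.67, [0.191, -0.338, 0.017])]
dish [(0.78, [0.486, -0.299, 0.011]), (0.71, [0.721, 0.099, 0.046])]
caddy [(0.76, [0.486, 0.052, 0.03]), (0.71, [0.437, 0.312, 0.044])]
rack [(0.67, [0.435, 0.312, 0.047])]
dipper [(0.76, [0.445, 0.306, 0.103])]
brush [(0.79, [0.435, 0.365, 0.108]), (0.52, [0.592, 0.104, 0.007])]
muddler [(0.7, [0.459, 0.248, 0.103])]
pot [(0.97, [0.723, 0.102, 0.047]), (0.72, [0.448, 0.313, 0.101])]
mold [(0.78, [0.761, -0.179, 0.017])]
drawer [(0.81, [0.59, 0.107, 0.007]), (0.21, [0.762, -0.18, 0.015])]
```

View pics/top0.png

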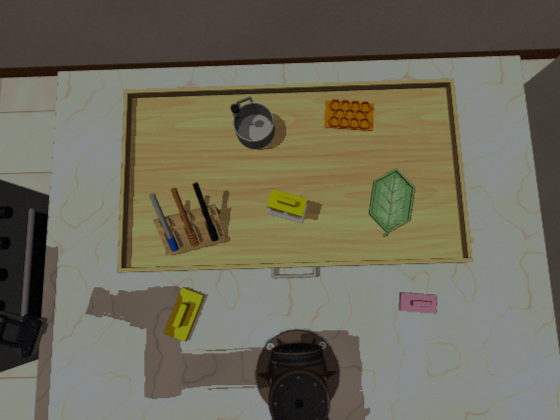

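View pics/scene0.png

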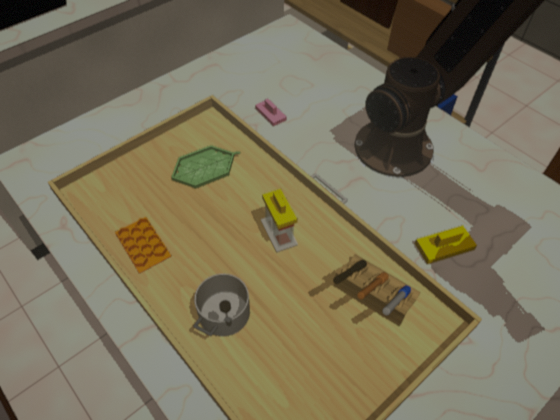

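The top view shows yellow lids at (287,203), which sits on the caddy, and at (184,314), a larger one on the table. A pink one is at (419,302). The one on the caddy fits: it is yellow and the smaller. I'll confirm with an enlarged crop.

```bash
cat > h.py <<'E'
import numpy as np, cv2
from scipy.spatial.transform import Rotation as R
def rot(a): return R.from_euler('xyz',a,degrees=True).as_matrix()
def unproj(d,uv,z):
    uv=np.atleast_2d(uv).astype(float); K=np.array(d['intrinsics'])
    x=(uv-[K[0,2],K[1,2]])/[K[0,0],K[1,1]]
    r=np.c_[x,np.ones(len(x))]
    if str(d.get('kind',''))=='wrist':
        th=np.linalg.norm(x,axis=1); r=np.c_[x/th[:,None]*np.sin(th)[:,None],np.cos(th)]
    r=r@rot(d['attitude']).T; o=np.array(d['origin'])
    return o+r*((z-o[2])/r[:,2])[:,None]
def proj(d,P):
    K=np.array(d['intrinsics']); p=(np.atleast_2d(P)-np.array(d['origin']))@rot(d['attitude'])
    if str(d.get('kind',''))=='wrist':
        n=np.linalg.norm(p[:,:2],axis=1)+1e-12; th=np.arctan2(n,p[:,2]); x=p[:,:2]/n[:,None]*th[:,None]
    else: x=p[:,:2]/p[:,2:]
    return x*[K[0,0],K[1,1]]+[K[0,2],K[1,2]]
E
python3 - <<'E'
from h import *
t=dict(np.load('top0.npz')); s=dict(np.load('scene0.npz'))
f=lambda im,a,b,c,d:cv2.resize(im[b:d,a:c],(400,300),interpolation=cv2.INTER_CUBIC)
T,S=t['img'],s['img']
a=np.vstack([np.hstack([f(T,250,175,330,235),f(S,240,175,320,235+20-20)]),np.hstack([f(T,140,175,240,250),f(S,315,240,435,330)])])
cv2.imwrite('pics/crop1.png',a[:,:,::-1])
hsv=cv2.cvtColor(T,cv2.COLOR_RGB2HSV)
for n,lo,hi,z in [('lid',(24,150,60),(34,255,255),.12),('dish',(40,60,30),(90,255,255),.026)]:
    m=cv2.inRange(hsv,lo,hi); k,l,st,c=cv2.connectedComponentsWithStats(m)
    for i in range(1,k):
        if st[i,4]>100:
            pts=np.argwhere(l==i)[:,::-1].astype(float); w=unproj(t,pts,z)[:,:2].astype(np.float32)
            print(n,st[i],c[i].round(1),cv2.minAreaRect(w),w.mean(0), 'pca',np.linalg.svd(w-w.mean(0),full_matrices=False)[2][0])
E
```

```text
lid [266 189  42  28 709] [286.2 202.3] ((0.468910813331604, 0.0158061683177948), (0.10516869276762009, 0.053191568702459335), 71.70226287841797) [0.46920478 0.01634716] pca [-0.3146509 -0.9492075]
lid [165 288  39  53 962] [184.4 313.7] ((0.17834796011447906, 0.2950725257396698), (0.06430277228355408, 0.1265510767698288), 68.63178253173828) [0.17899652 0.29324728] pca [-0.93966836  0.3420868 ]
dish [ 369  169   46   68 1950] [391.4 200.7] ((0.4816361367702484, -0.29771479964256287), (0.1579943299293518, 0.1575028896331787), 27.9069881439209) [ 0.48115802 -0.29609352] pca [-0.9726019   0.23247704]
```

View pics/crop1.png

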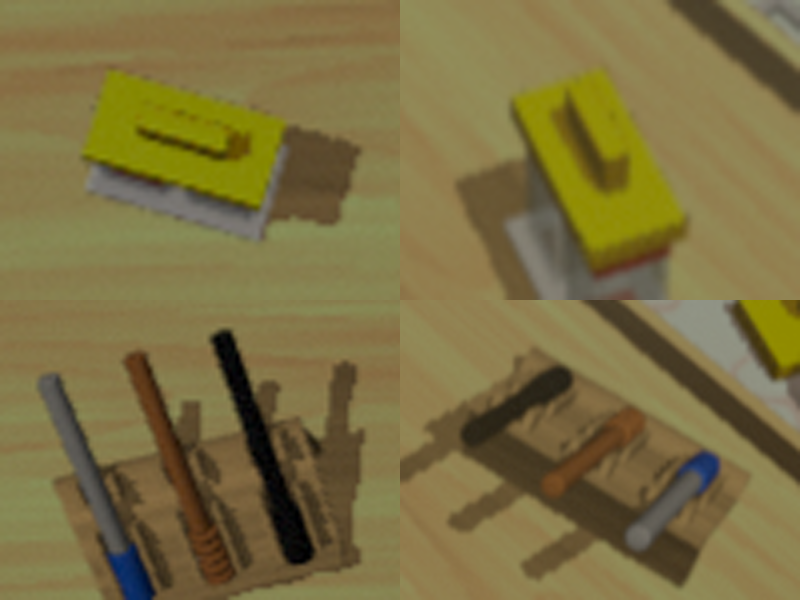

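The crops show the smaller yellow lid on the clear caddy, with the red collar visible at its +y end: left in the top view, the near side in the scene view. In the rack the order from +y is brush, dipper, muddler. Next I work out the rack pose and refine the others by fitting against the pixels.

Run:
```python
from h import *
from scipy.optimize import least_squares
t=dict(np.load('top0.npz')); s=dict(np.load('scene0.npz'))
# handle ends & head ends in pixels
def c2t(u,v): return (140+u/4,175+(v-300)/4)
def c2s(u,v): return (315+(u-400)*.3,240+(v-300)*.3)
E=[190,190,190]
a=np.radians(40)
def pt(l,y): return np.array([-.077+l*np.cos(a),y,.02+l*np.sin(a)])
def w(p,P): c,n=np.cos(p[2]),np.sin(p[2]); return np.array([p[0]+c*P[0]-n*P[1],p[1]+n*P[0]+c*P[1],P[2]+.008])
obs=[]
for y,ht,hs in [(.06,c2t(48,382),c2s(638,540)),(0,c2t(135,358),c2s(553,489)),(-.06,c2t(222,335),c2s(474,435))]:
    obs+= [(t,pt(.19,y),ht),(s,pt(.19,y),hs)]
obs+=[(t,pt(0.003,0),c2t(215,577)),(t,pt(.003,-.06),c2t(297,555))]
f=lambda p:np.concatenate([proj(d,w(p,P))[0]-o for d,P,o in obs])
r=least_squares(f,[.41,.29,0]); p=r.x
print('rack',p[:2].round(4),np.degrees(p[2]),'res',r.fun.round(1))
for n,y in [('brush',.06),('dipper',0),('mud',-.06)]: print(n,'grip',w(p,pt(.15,y)).round(4),'end',w(p,pt(.19,y)).round(4))
# lid roof top z=.123, rect of mask
hsv=cv2.cvtColor(t['img'],cv2.COLOR_RGB2HSV)
m=cv2.inRange(hsv,(24,150,60),(34,255,255)); k,l,st,c=cv2.connectedComponentsWithStats(m)
for i in range(1,k):
    if st[i,4]>100 and c[i][0]>250:
        W=unproj(t,np.argwhere(l==i)[:,::-1],.123)[:,:2].astype(np.float32); print('lid',cv2.minAreaRect(W),W.mean(0))
m=cv2.inRange(hsv,(40,60,30),(90,255,255)); k,l,st,c=cv2.connectedComponentsWithStats(m)
i=1+np.argmax(st[1:,4]); W=unproj(t,np.argwhere(l==i)[:,::-1],.024)[:,:2]
v=np.linalg.svd(W-W.mean(0),full_matrices=False)[2]; q=W@v.T
print('dish',v,q.min(0),q.max(0),((q.max(0)+q.min(0))/2)@v, W.mean(0))
```

```text
rack [0.4434 0.3065] 12.035176252739037 res [-0.8 -1.7  0.4 -1.1 -0.8 -0.9  0.6 -1.8 -0.9 -0.3 -0.1 -0.9  0.3 -0.8
 -0.3 -0.2]
brush grip [0.468  0.3731 0.1244] end [0.498  0.3795 0.1501]
dipper grip [0.4805 0.3144 0.1244] end [0.5105 0.3208 0.1501]
mud grip [0.493  0.2557 0.1244] end [0.523  0.2621 0.1501]
lid ((0.4683871269226074, 0.015788402408361435), (0.10487958788871765, 0.0530453622341156), 71.70226287841797) [0.46868044 0.01632792]
dish [[-0.97260188  0.23247704]
 [ 0.23247704  0.97260188]] [-0.63574096 -0.23834326] [-0.42796045 -0.11505282] [ 0.47620076 -0.29549992] [ 0.48150014 -0.29660867]
```

```bash
cat >> h.py <<'E'
def plan(wps,cur=None):
    "wps: (x,y,z,yaw) world, tool down; prints slide/turn per call"
    from plant import get_state
    if cur is None:
        s=get_state(); cur=[*s['tcp_pos'],s['eef_rot'][2]]
    cur=np.array(cur,float)
    for w in wps:
        a=np.radians(cur[3]); M=np.array([[np.cos(a),np.sin(a),0],[np.sin(a),-np.cos(a),0],[0,0,-1]]).T
        d=np.round(M@(np.array(w[:3])-cur[:3])/.15,3); dy=(cur[3]-w[3]+180)%360-180; t=np.round(dy/90,3)
        cur=np.r_[cur[:3]+M.T@d*.15,cur[3]-t*90]
        print(d.tolist(),t.tolist(),'->',cur.round(4).tolist(),'' if max(abs(d))<=1 and abs(t)<=.39 and np.linalg.norm(d)*.15<.2 else 'TOO BIG')
E
python3 -c "
from h import *
plan([(.26,.54,.26,-48),(.34,.39,.27,-80),(.41,.25,.27,-108.4),(.45,.11,.25,-108.4),(.4684,.016,.2,-108.4)])"
```

```text
[0.699, 0.566, -0.436] 0.36 -> [0.26, 0.54, 0.2599, -48.0294] 
[1.1, 0.272, -0.067] 0.355 -> [0.34, 0.39, 0.27, -79.9794] TOO BIG
[1.0, -0.297, -0.0] 0.316 -> [0.41, 0.2501, 0.27, -108.4194] 
[0.802, -0.548, 0.133] -0.0 -> [0.45, 0.1099, 0.25, -108.4194] 
[0.555, -0.315, 0.334] -0.0 -> [0.4685, 0.016, 0.1999, -108.4194]
```

Call:
{"fn": "send_rows", "kwargs": {"moves": [{"slide":[0.7,0.566,-0.436],"turn":0.36,"gripper":1},{"slide":[0.7,0.566,-0.436],"turn":0.36,"gripper":1},{"slide":[0.7,0.566,-0.436],"turn":0.36,"gripper":1},{"slide":[0.7,0.566,-0.436],"turn":0.36,"gripper":1},{"slide":[0.7,0.566,-0.436],"turn":0.36,"gripper":1}]}}

```text
time_s: 1.52
tcp_pos: [0.2628, 0.538, 0.2642]
eef_rot: [-179.7, 0.1, -48.6]
contact_force: [0.6, 1.1, 0.5]
gripper_width: 0.0878
gripper_force: 0.0
```

Call:
{"fn": "send_rows", "kwargs": {"moves": [{"slide":[1,0.272,-0.067],"turn":0.355,"gripper":1},{"slide":[1,0.272,-0.067],"turn":0.355,"gripper":1},{"slide":[1,0.272,-0.067],"turn":0.355,"gripper":1},{"slide":[1,0.272,-0.067],"turn":0.355,"gripper":1},{"slide":[1,0.272,-0.067],"turn":0.355,"gripper":1}]}}

```text
time_s: 1.93
tcp_pos: [0.3317, 0.3971, 0.2715]
eef_rot: [-179.9, 0.1, -80.5]
contact_force: [0.0, 0.9, -0.3]
gripper_width: 0.0876
gripper_force: 0.0
```

Call:
{"fn": "send_rows", "kwargs": {"moves": [{"slide":[1,-0.297,0],"turn":0.316,"gripper":1},{"slide":[1,-0.297,0],"turn":0.316,"gripper":1},{"slide":[1,-0.297,0],"turn":0.316,"gripper":1},{"slide":[1,-0.297,0],"turn":0.316,"gripper":1},{"slide":[1,-0.297,0],"turn":0.316,"gripper":1}]}}

```text
time_s: 2.35
tcp_pos: [0.4013, 0.2571, 0.2706]
eef_rot: [-180.0, 0.0, -109.0]
contact_force: [-0.4, 0.6, -0.2]
gripper_width: 0.0877
gripper_force: 0.0
```

Call:
{"fn": "send_rows", "kwargs": {"moves": [{"slide":[0.9,-0.5,0.1],"turn":0,"gripper":1},{"slide":[0.9,-0.5,0.1],"turn":0,"gripper":1},{"slide":[0.9,-0.5,0.1],"turn":0,"gripper":1},{"slide":[0.9,-0.5,0.1],"turn":0,"gripper":1},{"slide":[0.9,-0.5,0.1],"turn":0,"gripper":1}]}}

```text
time_s: 2.77
tcp_pos: [0.4283, 0.1055, 0.2548]
eef_rot: [180.0, -0.0, -108.6]
contact_force: [0.2, 0.2, 0.4]
gripper_width: 0.0873
gripper_force: 0.0
```

```bash
python3 -c "
from h import *
from plant import get_state,optics
s=get_state();print(s['time_s'],s['tcp_pos'],s['eef_rot'],s['joints'],s['contact_force'])
plan([(.4684,.016,.19,-108.4),(.4684,.016,.128,-108.4)])
d=optics.capture('wrist');cv2.imwrite('pics/w1.png',d['img'][:,:,::-1]);np.savez('w1.npz',kind='wrist',**d)
d['kind']='wrist';print(proj(d,[[.4684,.016,.153],[.44,.016,.123]]),optics.look_for('wrist','lid'))
"
```

```text
2.7667 [0.42829324 0.10546017 0.25483673] [ 1.79994061e+02 -3.08942037e-02 -1.08574261e+02] [ 3.96193977e+01 -4.43515857e+00 -2.12046030e+01  1.17324373e-02
 -7.32599413e+01 -5.81970427e+01] [0.15827016 0.20212316 0.39330724]
[0.48, -0.443, 0.432] -0.002 -> [0.4683, 0.016, 0.19, -108.3943] 
[0.0, -0.0, 0.414] 0.0 -> [0.4683, 0.016, 0.1279, -108.3943] 
[[206.2186122  131.62756185]
 [239.48861294 120.98743315]] [{'location': [0.1816, 0.2885, 0.0272], 'p': 0.95}, {'location': [0.4683, 0.0171, 0.1235], 'p': 0.83}]
```

Call:
{"fn": "send_rows", "kwargs": {"moves": [{"slide":[0.48,-0.443,0.43],"turn":0,"gripper":1},{"slide":[0.48,-0.443,0.43],"turn":0,"gripper":1},{"slide":[0.48,-0.443,0.43],"turn":0,"gripper":1},{"slide":[0.48,-0.443,0.43],"turn":0,"gripper":1},{"slide":[0.48,-0.443,0.43],"turn":0,"gripper":1}]}}

```text
time_s: 3.28
tcp_pos: [0.4687, 0.0198, 0.1894]
eef_rot: [179.9, -0.1, -108.5]
contact_force: [-0.7, -0.1, 1.4]
gripper_width: 0.0876
gripper_force: 0.0
```

Call:
{"fn": "send_rows", "kwargs": {"moves": [{"slide":[0,0,0.15],"turn":0,"gripper":1},{"slide":[0,0,0.3],"turn":0,"gripper":1},{"slide":[0,0,0.4],"turn":0,"gripper":1},{"slide":[0,0,0.4],"turn":0,"gripper":1},{"slide":[0,0,0.4],"turn":0,"gripper":1}]}}

```text
time_s: 3.7
tcp_pos: [0.4692, 0.0214, 0.1312]
eef_rot: [-180.0, -0.0, -108.3]
contact_force: [-0.2, 0.3, 0.7]
gripper_width: 0.0877
gripper_force: 0.0
```

Call:
{"fn": "send_rows", "kwargs": {"newtons": 25, "moves": [{"slide":[0,0,0],"turn":0,"gripper":0},{"slide":[0,0,0],"turn":0,"gripper":0},{"slide":[0,0,0],"turn":0,"gripper":0},{"slide":[0,0,0],"turn":0,"gripper":0},{"slide":[0,0,0],"turn":0,"gripper":0}]}}

```text
time_s: 4.12
tcp_pos: [0.4691, 0.0202, 0.1311]
eef_rot: [-180.0, 0.0, -108.4]
contact_force: [-0.2, 0.5, -0.3]
gripper_width: 0.0597
gripper_force: 0.0
```

Call:
{"fn": "send_rows", "kwargs": {"moves": [{"slide":[0,0,0],"turn":0,"gripper":0},{"slide":[0,0,0],"turn":0,"gripper":0},{"slide":[0,0,0],"turn":0,"gripper":0},{"slide":[0,0,0],"turn":0,"gripper":0},{"slide":[0,0,0],"turn":0,"gripper":0}]}}

```text
time_s: 4.53
tcp_pos: [0.4688, 0.02, 0.1305]
eef_rot: [180.0, -0.0, -108.4]
contact_force: [-0.3, 0.7, 0.9]
gripper_width: 0.0269
gripper_force: 0.0
```

Call:
{"fn": "send_rows", "kwargs": {"moves": [{"slide":[0,0,0],"turn":0,"gripper":0},{"slide":[0,0,0],"turn":0,"gripper":0},{"slide":[0,0,0],"turn":0,"gripper":0},{"slide":[0,0,0],"turn":0,"gripper":0},{"slide":[0,0,0],"turn":0,"gripper":0}]}}

```text
time_s: 4.95
tcp_pos: [0.4689, 0.0201, 0.1305]
eef_rot: [-180.0, -0.0, -108.4]
contact_force: [-0.5, 0.5, 0.3]
gripper_width: 0.0009
gripper_force: 0.0
```

Call:
{"fn": "send_rows", "kwargs": {"moves": [{"slide":[0,0,-0.1],"turn":0,"gripper":0},{"slide":[0,0,-0.2],"turn":0,"gripper":0},{"slide":[0,0,-0.3],"turn":0,"gripper":0},{"slide":[0,0,-0.4],"turn":0,"gripper":0},{"slide":[0,0,-0.4],"turn":0,"gripper":0}]}}

```text
time_s: 5.37
tcp_pos: [0.4705, 0.0205, 0.1934]
eef_rot: [-179.8, 0.1, -108.4]
contact_force: [0.8, 0.3, -0.3]
gripper_width: 0.0007
gripper_force: 0.0
```

```bash
python3 -c "
from h import *
o=np.array([.484,-.297])
# lid offset along tool x: -4mm*.. at tool yaw -193.4 tool x
a=np.radians(-193.4); tx=np.array([np.cos(a),np.sin(a)])
t=o-tx*.004
plan([(.45,-.09,.22,-143),(.46,-.2,.2,-178),(t[0],t[1],.16,-193.4),(t[0],t[1],.060,-193.4),(t[0],t[1],.041,-193.4)])"
```

```text
[0.742, -0.102, -0.177] 0.385 -> [0.45, -0.09, 0.22, -143.0386] 
[0.387, -0.626, 0.133] 0.388 -> [0.46, -0.1999, 0.2, -177.9586] 
[-0.162, -0.66, 0.267] 0.172 -> [0.4878, -0.298, 0.16, -193.4386] 
[-0.0, 0.0, 0.667] -0.0 -> [0.4878, -0.298, 0.0599, -193.4386] 
[-0.0, 0.0, 0.126] -0.0 -> [0.4878, -0.298, 0.041, -193.4386]
```

The fingers closed on nothing, so I need to look.

```bash
python3 -c "
from h import *
from plant import optics
out=[]
for c in ['wrist','scene']:
    d=optics.capture(c);np.savez(c+'2.npz',kind=c,**d);out.append(d['img'])
    print(c,[(round(r['p'],2),np.round(r['location'],3).tolist()) for n in ['lid','caddy'] for r in optics.look_for(c,n)])
S=cv2.resize(out[1][150:270,220:340],(400,400),interpolation=3)
W=cv2.resize(out[0],(400,300)); W=np.vstack([W,np.zeros((100,400,3),np.uint8)])
cv2.imwrite('pics/c2.png',np.hstack([W,S])[:,:,::-1])
"
```

```text
wrist [(0.7, [0.468, 0.006, 0.124]), (0.69, [0.241, 0.307, 0.018]), (0.53, [0.411, 0.357, 0.074]), (0.82, [0.46, -0.032, 0.013])]
scene [(0.92, [0.19, 0.328, 0.026]), (0.67, [0.478, 0.026, 0.124]), (0.92, [0.486, 0.051, 0.035])]
```

View pics/c2.png

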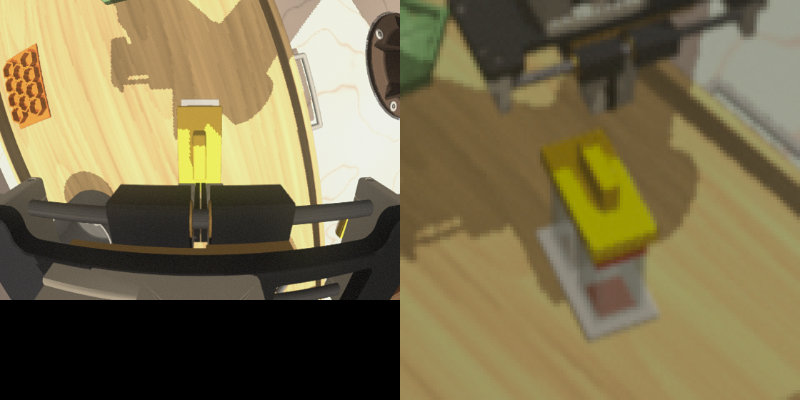

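```bash
python3 -c "
from h import *
d=dict(np.load('wrist2.npz')); s=dict(np.load('scene2.npz')); t=dict(np.load('top0.npz'))
print(d['origin'],d['attitude'],d['intrinsics'])
u=np.array([.316,.949]);x=np.array([.949,-.316]);c=np.array([.4684,.016])
P=[np.r_[c+u*a*.0515+x*b*.0255,.123] for a in(-1,1) for b in (-1,1)]+[np.r_[c+u*a*.025,.153] for a in (-1,1)]+[[.4705,.0205,.1934]]
for D in (d,s,t): print(proj(D,P).round(0).tolist())
"
```

```text
[ 0.44481713 -0.05266408  0.38415281] [163.3199021    0.24098969 161.58721437] [[325.1922621    0.         280.35341607]
 [  0.         325.1922621  218.31013441]
 [  0.           0.           1.        ]]
[[313.0, 150.0], [249.0, 150.0], [310.0, 268.0], [252.0, 268.0], [281.0, 190.0], [281.0, 254.0], [280.0, 249.0]]
[[281.0, 187.0], [263.0, 193.0], [298.0, 218.0], [279.0, 224.0], [276.0, 190.0], [284.0, 205.0], [281.0, 188.0]]
[[302.0, 217.0], [307.0, 199.0], [266.0, 206.0], [271.0, 188.0], [295.0, 203.0], [277.0, 198.0], [284.0, 197.0]]
```

Call:
{"fn": "send_rows", "kwargs": {"moves": [{"slide":[0,0,0],"turn":0,"gripper":0.4},{"slide":[0,0,0],"turn":0,"gripper":0.4},{"slide":[0,0,0],"turn":0,"gripper":0.4},{"slide":[0,0,0],"turn":0,"gripper":0.4},{"slide":[0,0,0],"turn":0,"gripper":0.4}]}}

```text
time_s: 6.08
tcp_pos: [0.4688, 0.0201, 0.1905]
eef_rot: [180.0, -0.0, -108.4]
contact_force: [0.9, 0.7, -0.6]
gripper_width: 0.0283
gripper_force: 0.0
```

Call:
{"fn": "send_rows", "kwargs": {"moves": [{"slide":[0,0,0.1],"turn":0,"gripper":0.4},{"slide":[0,0,0.2],"turn":0,"gripper":0.4},{"slide":[0,0,0.3],"turn":0,"gripper":0.4},{"slide":[0,0,0.4],"turn":0,"gripper":0.4},{"slide":[0,0,0.4],"turn":0,"gripper":0.4}]}}

```text
time_s: 6.5
tcp_pos: [0.467, 0.0196, 0.128]
eef_rot: [179.8, -0.1, -108.5]
contact_force: [0.2, 0.3, -1.1]
gripper_width: 0.0351
gripper_force: 0.0
```

```bash
python3 -c "
from h import *
from plant import optics,get_state
s=get_state();print(s['tcp_pos'],s['gripper_width'],s['contact_force'])
d=optics.capture('scene');np.savez('scene3.npz',kind='scene',**d)
e=optics.capture('wrist');e['kind']='wrist'
print(proj(d,[s['tcp_pos']]),proj(e,[s['tcp_pos']]))
S=cv2.resize(d['img'][160:240,230:330],(500,400),interpolation=3)
W=cv2.resize(e['img'][150:350,205:355],(300,400),interpolation=3)
cv2.imwrite('pics/c3.png',np.hstack([S,W])[:,:,::-1])
"
```

```text
[0.46698623 0.01956667 0.12795093] 0.03511918324289582 [ 0.2395781   0.25492986 -1.0876776 ]
[[281.47899344 204.38273062]] [[280.81520864 247.72475555]]
```

View pics/c3.png

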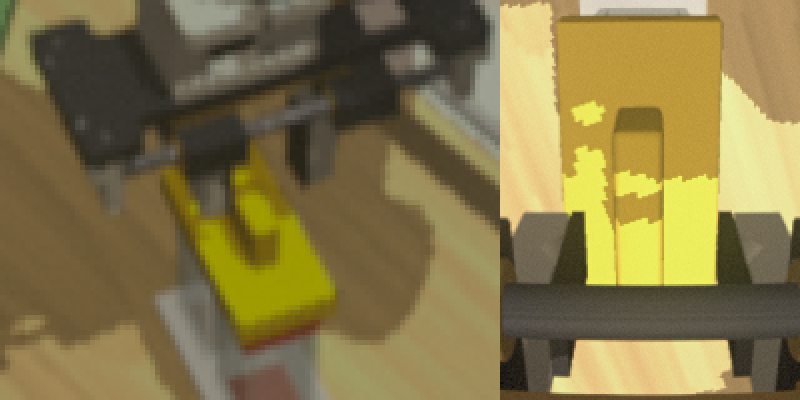

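```bash
python3 -c "
from h import *
d=dict(np.load('scene3.npz'))
f=lambda u,v:(230+u/5,160+v/5)
L,Rr=f(212,215),f(312,183)
for z in (.123,.13,.14,.15,.16,.17): print(z,unproj(d,[L,Rr],z)[:,:2].round(4).tolist())
"
```

```text
0.123 [[0.4783, -0.001], [0.428, 0.016]]
0.13 [[0.4819, 0.0032], [0.4319, 0.02]]
0.14 [[0.487, 0.0092], [0.4375, 0.0259]]
0.15 [[0.4921, 0.0152], [0.4431, 0.0317]]
0.16 [[0.4972, 0.0212], [0.4488, 0.0375]]
0.17 [[0.5023, 0.0272], [0.4544, 0.0434]]
```

The fingertips look to be about 15–19 mm higher than the TCP reading says: the scene pixels unproject to z≈0.147 at the reported xy, against 0.128 reported. I'll go 12 mm lower while watching the force, then close.

Call:
{"fn": "send_rows", "kwargs": {"moves": [{"slide":[0,0,0.02],"turn":0,"gripper":0.4},{"slide":[0,0,0.04],"turn":0,"gripper":0.4},{"slide":[0,0,0.06],"turn":0,"gripper":0.4},{"slide":[0,0,0.08],"turn":0,"gripper":0.4},{"slide":[0,0,0.08],"turn":0,"gripper":0.4}]}}

```text
time_s: 7.02
tcp_pos: [0.4685, 0.02, 0.1181]
eef_rot: [180.0, -0.0, -108.4]
contact_force: [-0.3, 0.3, 0.4]
gripper_width: 0.0348
gripper_force: 0.0
```

Call:
{"fn": "send_rows", "kwargs": {"moves": [{"slide":[0,0,0],"turn":0,"gripper":0},{"slide":[0,0,0],"turn":0,"gripper":0},{"slide":[0,0,0],"turn":0,"gripper":0},{"slide":[0,0,0],"turn":0,"gripper":0},{"slide":[0,0,0],"turn":0,"gripper":0}]}}

```text
time_s: 7.43
tcp_pos: [0.4692, 0.0201, 0.1187]
eef_rot: [-180.0, 0.0, -108.4]
contact_force: [1.1, 0.5, 0.0]
gripper_width: 0.013
gripper_force: 25.0
```

Call:
{"fn": "send_rows", "kwargs": {"moves": [{"slide":[0,0,-0.1],"turn":0,"gripper":0},{"slide":[0,0,-0.2],"turn":0,"gripper":0},{"slide":[0,0,-0.35],"turn":0,"gripper":0},{"slide":[0,0,-0.5],"turn":0,"gripper":0},{"slide":[0,0,-0.5],"turn":0,"gripper":0}]}}

```text
time_s: 7.85
tcp_pos: [0.4711, 0.0206, 0.1977]
eef_rot: [-179.7, 0.2, -108.4]
contact_force: [0.8, 0.4, 0.3]
gripper_width: 0.013
gripper_force: 25.0
```

```bash
python3 -c "
from h import *
o=np.array([.484,-.297])
a=np.radians(-193.4); tx=np.array([np.cos(a),np.sin(a)])
t=o-tx*.004
plan([(.45,-.09,.20,-143),(.46,-.2,.18,-178),(t[0],t[1],.12,-193.4),(t[0],t[1],.050,-193.4),(t[0],t[1],.030,-193.4)])"
```

```text
[0.744, -0.099, -0.015] 0.385 -> [0.45, -0.09, 0.2, -143.0313] 
[0.388, -0.626, 0.133] 0.389 -> [0.46, -0.2001, 0.18, -178.0413] 
[-0.164, -0.658, 0.4] 0.171 -> [0.4879, -0.2979, 0.12, -193.4313] 
[0.0, -0.001, 0.467] -0.0 -> [0.4879, -0.298, 0.05, -193.4313] 
[0.0, 0.0, 0.133] -0.0 -> [0.4879, -0.298, 0.03, -193.4313]
```

Call:
{"fn": "send_rows", "kwargs": {"moves": [{"slide":[0.15,-0.02,0],"turn":0.08,"gripper":0},{"slide":[0.35,-0.05,0],"turn":0.16,"gripper":0},{"slide":[0.55,-0.08,0],"turn":0.23,"gripper":0},{"slide":[0.744,-0.1,0],"turn":0.31,"gripper":0},{"slide":[0.744,-0.1,-0.015],"turn":0.385,"gripper":0}]}}

```text
time_s: 8.27
tcp_pos: [0.4458, -0.0936, 0.1949]
eef_rot: [179.9, -0.1, -143.6]
contact_force: [-0.5, 0.8, -0.6]
gripper_width: 0.0131
gripper_force: 25.0
```

Call:
{"fn": "send_rows", "kwargs": {"moves": [{"slide":[0.1,-0.15,0],"turn":0.08,"gripper":0},{"slide":[0.2,-0.3,0],"turn":0.16,"gripper":0},{"slide":[0.3,-0.45,0.05],"turn":0.23,"gripper":0},{"slide":[0.388,-0.6,0.1],"turn":0.31,"gripper":0},{"slide":[0.388,-0.626,0.133],"turn":0.389,"gripper":0}]}}

```text
time_s: 8.68
tcp_pos: [0.4571, -0.2032, 0.1746]
eef_rot: [-180.0, -0.1, -178.5]
contact_force: [-0.5, -0.3, 0.0]
gripper_width: 0.0128
gripper_force: 25.0
```

Call:
{"fn": "send_rows", "kwargs": {"moves": [{"slide":[-0.05,-0.2,0.1],"turn":0.08,"gripper":0},{"slide":[-0.1,-0.4,0.2],"turn":0.171,"gripper":0},{"slide":[-0.164,-0.6,0.3],"turn":0.171,"gripper":0},{"slide":[-0.164,-0.658,0.4],"turn":0.171,"gripper":0},{"slide":[-0.164,-0.658,0.4],"turn":0.171,"gripper":0}]}}

```text
time_s: 9.1
tcp_pos: [0.4835, -0.2995, 0.1115]
eef_rot: [180.0, -0.4, 166.3]
contact_force: [-0.4, 1.5, -2.0]
gripper_width: 0.0127
gripper_force: 25.0
```

```bash
python3 -c "
from h import *
from plant import optics,get_state
s=get_state();print(s['time_s'],s['tcp_pos'],s['gripper_width'],s['eef_rot'])
plan([(.4879,-.298,.05,-193.4),(.4879,-.298,.030,-193.4)])
o=[]
for c,(a,b,w,h) in dict(scene=(150,120,120,90),top=(340,150,120,90),wrist=(130,100,320,240)).items():
    d=optics.capture(c);np.savez(c+'4.npz',kind=c,**d)
    o.append(cv2.resize(d['img'][b:b+h,a:a+w],(400,300),interpolation=3))
o.append(np.zeros_like(o[0]))
cv2.imwrite('pics/c4.png',np.vstack([np.hstack(o[:2]),np.hstack(o[2:])])[:,:,::-1])
"
```

```text
9.1 [ 0.48352842 -0.29953565  0.11150905] 0.01271540773634578 [179.96226245  -0.36000963 166.34390886]
[-0.026, 0.017, 0.41] -0.003 -> [0.4879, -0.298, 0.05, 166.6139] 
[0.0, -0.0, 0.133] 0.0 -> [0.4879, -0.298, 0.0301, 166.6139]
```

View pics/c4.png

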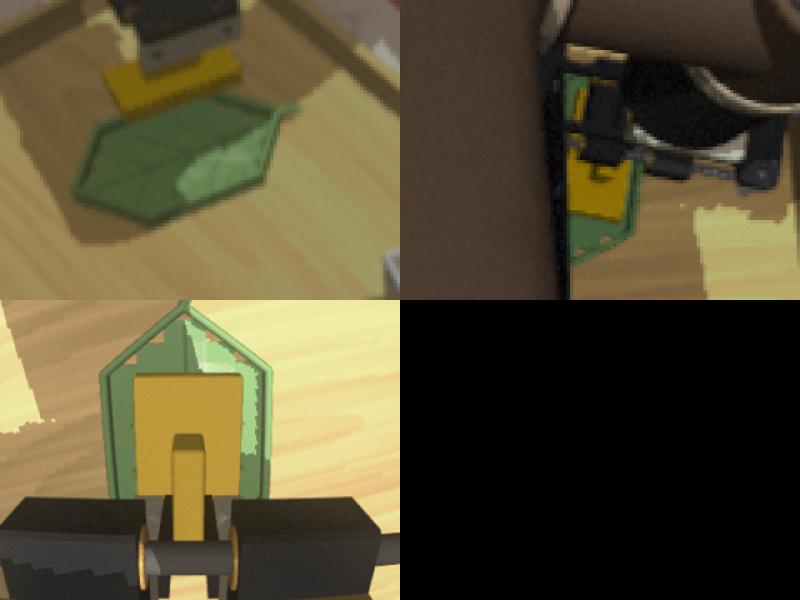

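The lid hangs level over the dish, aligned lengthwise: in the wrist view it spans 135–243 between the rim lines at 105 and 270. Now I lower and release it.

Call:
{"fn": "send_rows", "kwargs": {"moves": [{"slide":[-0.026,0.017,0.12],"turn":0,"gripper":0},{"slide":[-0.026,0.017,0.24],"turn":0,"gripper":0},{"slide":[-0.026,0.017,0.34],"turn":0,"gripper":0},{"slide":[-0.026,0.017,0.41],"turn":0,"gripper":0},{"slide":[-0.026,0.017,0.43],"turn":0,"gripper":0}]}}

```text
time_s: 9.67
tcp_pos: [0.4896, -0.2958, 0.0507]
eef_rot: [180.0, -0.0, 166.6]
contact_force: [-0.9, -0.4, -0.9]
gripper_width: 0.0132
gripper_force: 25.0
```

Call:
{"fn": "send_rows", "kwargs": {"moves": [{"slide":[0,0,0.03],"turn":0,"gripper":0},{"slide":[0,0,0.06],"turn":0,"gripper":0},{"slide":[0,0,0.09],"turn":0,"gripper":0},{"slide":[0,0,0.1],"turn":0,"gripper":0},{"slide":[0,0,0.1],"turn":0,"gripper":0}]}}

```text
time_s: 10.08
tcp_pos: [0.49, -0.2968, 0.0362]
eef_rot: [180.0, -0.0, 166.5]
contact_force: [0.1, -0.1, -1.4]
gripper_width: 0.0128
gripper_force: 25.0
```

Call:
{"fn": "send_rows", "kwargs": {"moves": [{"slide":[0,0,0.015],"turn":0,"gripper":0},{"slide":[0,0,0.03],"turn":0,"gripper":0},{"slide":[0,0,0.045],"turn":0,"gripper":0},{"slide":[0,0,0.055],"turn":0,"gripper":0},{"slide":[0,0,0.055],"turn":0,"gripper":0}]}}

```text
time_s: 10.5
tcp_pos: [0.4898, -0.2967, 0.0277]
eef_rot: [180.0, -0.0, 166.5]
contact_force: [0.2, 0.1, -1.7]
gripper_width: 0.0133
gripper_force: 25.0
```

Call:
{"fn": "send_rows", "kwargs": {"moves": [{"slide":[0,0,0],"turn":0,"gripper":0.4},{"slide":[0,0,0],"turn":0,"gripper":0.4},{"slide":[0,0,0],"turn":0,"gripper":0.4},{"slide":[0,0,0],"turn":0,"gripper":0.4},{"slide":[0,0,0],"turn":0,"gripper":0.4}]}}

```text
time_s: 10.92
tcp_pos: [0.4901, -0.2968, 0.0282]
eef_rot: [-180.0, 0.0, 166.5]
contact_force: [0.2, -0.1, -0.2]
gripper_width: 0.0343
gripper_force: 0.0
```

Call:
{"fn": "send_rows", "kwargs": {"moves": [{"slide":[0,0,-0.2],"turn":0,"gripper":0.4},{"slide":[0,0,-0.4],"turn":0,"gripper":0.4},{"slide":[0,0,-0.6],"turn":0,"gripper":0.4},{"slide":[0,0,-0.8],"turn":0,"gripper":0.4},{"slide":[0,0,-1],"turn":0,"gripper":0.4}]}}

```text
time_s: 11.33
tcp_pos: [0.4898, -0.2967, 0.1797]
eef_rot: [-180.0, 0.0, 166.5]
contact_force: [1.3, -0.1, -0.6]
gripper_width: 0.035
gripper_force: 0.0
```

```bash
python3 -c "
from h import *
from plant import optics,get_state
s=get_state();print(s['time_s'],s['tcp_pos'],s['joints'])
for c in ('scene','wrist'):
    d=optics.capture(c); print(c,[(round(r['p'],2),np.round(r['location'],3).tolist()) for n in ['lid','dish'] for r in optics.look_for(c,n)])
# approach to dipper: closing along rack y (yaw 12): tool yaw=12 or -168
plan([(.45,-.16,.26,-160),(.45,-.02,.28,-125),(.45,.12,.28,-168)])
"
```

```text
11.3333 [ 0.48976998 -0.29672888  0.17974826] [-1.16396543e+01  1.15511565e+01 -1.37911038e+01  2.00268199e-03
 -6.46424097e+01 -9.18267299e+01]
scene [(0.91, [0.187, 0.326, 0.025]), (0.63, [0.189, -0.335, 0.013]), (0.56, [0.493, -0.289, 0.034]), (0.6, [0.49, -0.292, 0.014])]
wrist [(0.98, [0.479, -0.303, 0.012])]
[0.467, 0.824, -0.552] -0.372 -> [0.45, -0.16, 0.2599, 200.0002] 
[-0.319, 0.877, -0.134] -0.389 -> [0.45, -0.02, 0.28, 235.0102] 
[-0.765, 0.535, 0.0] 0.478 -> [0.4501, 0.12, 0.28, 191.9902] TOO BIG
```

```bash
python3 -c "
from h import *
plan([(.46,-.17,.25,-168),(.45,-.03,.27,-168),(.45,.11,.27,-168),(.46,.25,.26,-168),(.4805,.3144,.19,-168),(.4805,.3144,.11,-168),(.4805,.3144,.088,-168)])
"
```

```text
[0.387, 0.774, -0.486] -0.283 -> [0.4599, -0.1701, 0.25, 191.9902] 
[-0.129, 0.927, -0.133] -0.0 -> [0.45, -0.03, 0.27, 191.9902] 
[-0.194, 0.913, -0.0] -0.0 -> [0.45, 0.11, 0.27, 191.9902] 
[-0.259, 0.899, 0.067] -0.0 -> [0.46, 0.25, 0.2599, 191.9902] 
[-0.223, 0.392, 0.466] -0.0 -> [0.4805, 0.3144, 0.19, 191.9902] 
[0.0, -0.0, 0.534] -0.0 -> [0.4805, 0.3144, 0.1099, 191.9902] 
[0.0, -0.0, 0.146] -0.0 -> [0.4805, 0.3144, 0.088, 191.9902]
```

Call:
{"fn": "send_rows", "kwargs": {"moves": [{"slide":[0.387,0.774,-0.486],"turn":-0.283,"gripper":0.45},{"slide":[0.387,0.774,-0.486],"turn":-0.283,"gripper":0.45},{"slide":[0.387,0.774,-0.486],"turn":-0.283,"gripper":0.45},{"slide":[0.387,0.774,-0.486],"turn":-0.283,"gripper":0.45},{"slide":[0.387,0.774,-0.486],"turn":-0.283,"gripper":0.45}]}}

```text
time_s: 12.05
tcp_pos: [0.4607, -0.1679, 0.2531]
eef_rot: [-180.0, 0.2, -167.6]
contact_force: [0.4, -0.1, -0.2]
gripper_width: 0.0394
gripper_force: 0.0
```

Call:
{"fn": "send_rows", "kwargs": {"moves": [{"slide":[-0.129,0.927,-0.133],"turn":0,"gripper":0.45},{"slide":[-0.129,0.927,-0.133],"turn":0,"gripper":0.45},{"slide":[-0.129,0.927,-0.133],"turn":0,"gripper":0.45},{"slide":[-0.129,0.927,-0.133],"turn":0,"gripper":0.45},{"slide":[-0.129,0.927,-0.133],"turn":0,"gripper":0.45}]}}

```text
time_s: 12.47
tcp_pos: [0.4504, -0.0278, 0.2703]
eef_rot: [180.0, -0.0, -167.9]
contact_force: [0.6, 1.2, -0.3]
gripper_width: 0.0394
gripper_force: 0.0
```

Call:
{"fn": "send_rows", "kwargs": {"moves": [{"slide":[-0.194,0.913,0],"turn":0,"gripper":0.45},{"slide":[-0.194,0.913,0],"turn":0,"gripper":0.45},{"slide":[-0.194,0.913,0],"turn":0,"gripper":0.45},{"slide":[-0.194,0.913,0],"turn":0,"gripper":0.45},{"slide":[-0.194,0.913,0],"turn":0,"gripper":0.45}]}}

```text
time_s: 12.88
tcp_pos: [0.4505, 0.1118, 0.2691]
eef_rot: [-179.9, -0.2, -167.9]
contact_force: [-0.3, -0.0, 1.1]
gripper_width: 0.0395
gripper_force: 0.0
```

Call:
{"fn": "send_rows", "kwargs": {"moves": [{"slide":[-0.259,0.899,0],"turn":0,"gripper":0.45},{"slide":[-0.259,0.899,0],"turn":0,"gripper":0.45},{"slide":[-0.259,0.899,0],"turn":0,"gripper":0.45},{"slide":[-0.259,0.899,0],"turn":0,"gripper":0.45},{"slide":[-0.259,0.899,0],"turn":0,"gripper":0.45}]}}

```text
time_s: 13.3
tcp_pos: [0.4609, 0.2515, 0.2686]
eef_rot: [-179.9, -0.2, -167.9]
contact_force: [0.2, -0.1, -1.2]
gripper_width: 0.0395
gripper_force: 0.0
```

Call:
{"fn": "send_rows", "kwargs": {"moves": [{"slide":[-0.223,0.392,0.3],"turn":0,"gripper":0.45},{"slide":[-0.223,0.392,0.3],"turn":0,"gripper":0.45},{"slide":[-0.223,0.392,0.3],"turn":0,"gripper":0.45},{"slide":[-0.223,0.392,0.3],"turn":0,"gripper":0.45},{"slide":[-0.223,0.392,0.3],"turn":0,"gripper":0.45}]}}

```text
time_s: 13.72
tcp_pos: [0.4813, 0.3127, 0.2249]
eef_rot: [-179.9, -0.1, -168.0]
contact_force: [-0.5, 0.3, 1.3]
gripper_width: 0.0398
gripper_force: 0.0
```

```bash
python3 -c "
from h import *
from plant import optics,get_state
s=get_state();print(s['time_s'],s['tcp_pos'],s['joints'],s['eef_rot'],s['gripper_width'])
plan([(.4805,.3144,.13,-168),(.4805,.3144,.088,-168)])
d=optics.capture('wrist');np.savez('w5.npz',kind='wrist',**d)
d['kind']='wrist'
for n,g in dict(brush=(.468,.3731),dipper=(.4805,.3144),mud=(.493,.2557)).items():
    u=np.array([.978,.208]); q=[np.r_[np.array(g)+u*np.cos(np.radians(40))*(l-.15),.1244+np.sin(np.radians(40))*(l-.15)] for l in (0,.045,.15)]
    q=proj(d,q).round(0).astype(int).tolist();print(n,q)
    for p in q: cv2.circle(d['img'],p,3,(255,0,255),-1)
cv2.imwrite('pics/w5.png',d['img'][:,:,::-1])
t=optics.capture('top');np.savez('t5.npz',kind='top',**t)
"
```

```text
13.7167 [0.48131552 0.31267393 0.22492932] [ 5.25438415e+01  1.00939293e+01 -9.59289321e+00  1.82982145e-02
 -7.04584502e+01 -1.30597386e+02] [-1.79892383e+02 -9.90949797e-02 -1.68047495e+02] 0.03977787433682051
[0.003, 0.012, 0.633] -0.001 -> [0.4805, 0.3143, 0.13, -167.9575] 
[-0.0, 0.0, 0.28] 0.0 -> [0.4805, 0.3143, 0.088, -167.9575] 
brush [[333, 94], [337, 122], [346, 209]]
dipper [[282, 93], [282, 122], [282, 209]]
mud [[231, 94], [227, 123], [218, 209]]
```

View pics/w5.png

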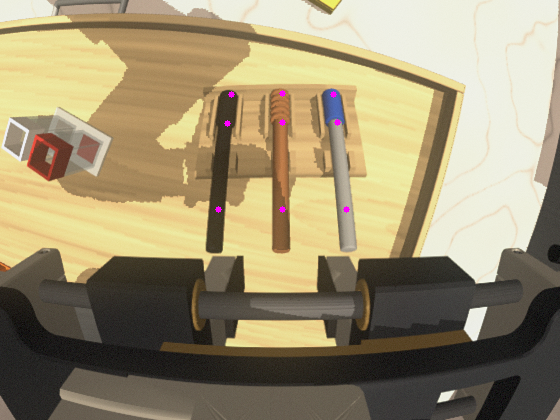

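The markers sit on the tools, so the rack fit is good. The fingers straddle the dipper at column 282, and the red collar at (50,157) and white at (17,140) are now open. Descending.

Call:
{"fn": "send_rows", "kwargs": {"newtons": 12, "moves": [{"slide":[0.003,0.012,0.15],"turn":0,"gripper":0.45},{"slide":[0.003,0.012,0.3],"turn":0,"gripper":0.45},{"slide":[0.003,0.012,0.45],"turn":0,"gripper":0.45},{"slide":[0.003,0.012,0.6],"turn":0,"gripper":0.45},{"slide":[0.003,0.012,0.63],"turn":0,"gripper":0.45}]}}

```text
time_s: 14.23
tcp_pos: [0.4789, 0.3136, 0.129]
eef_rot: [-179.9, -0.2, -168.1]
contact_force: [-0.3, -1.0, -1.8]
gripper_width: 0.0392
gripper_force: 0.0
```

Call:
{"fn": "send_rows", "kwargs": {"moves": [{"slide":[0,0,0.08],"turn":0,"gripper":0.45},{"slide":[0,0,0.16],"turn":0,"gripper":0.45},{"slide":[0,0,0.22],"turn":0,"gripper":0.45},{"slide":[0,0,0.28],"turn":0,"gripper":0.45},{"slide":[0,0,0.28],"turn":0,"gripper":0.4}]}}

```text
time_s: 14.65
tcp_pos: [0.4798, 0.3151, 0.0885]
eef_rot: [-180.0, -0.1, -168.0]
contact_force: [-0.3, 0.0, -0.5]
gripper_width: 0.037
gripper_force: 0.0
```

Call:
{"fn": "send_rows", "kwargs": {"moves": [{"slide":[0,0,0],"turn":0,"gripper":0},{"slide":[0,0,0],"turn":0,"gripper":0},{"slide":[0,0,0],"turn":0,"gripper":0},{"slide":[0,0,0],"turn":0,"gripper":0},{"slide":[0,0,0],"turn":0,"gripper":0}]}}

```text
time_s: 15.07
tcp_pos: [0.4808, 0.3158, 0.0902]
eef_rot: [180.0, 0.1, -168.0]
contact_force: [1.7, -2.1, 2.4]
gripper_width: 0.0156
gripper_force: 12.0
```

Call:
{"fn": "send_rows", "kwargs": {"moves": [{"slide":[0,0,-0.12],"turn":0,"gripper":0},{"slide":[0,0,-0.3],"turn":0,"gripper":0},{"slide":[0,0,-0.5],"turn":0,"gripper":0},{"slide":[0,0,-0.75],"turn":0,"gripper":0},{"slide":[0,0,-1],"turn":0,"gripper":0}]}}

```text
time_s: 15.48
tcp_pos: [0.4796, 0.3154, 0.2406]
eef_rot: [-180.0, -0.1, -168.0]
contact_force: [0.9, 1.1, -0.9]
gripper_width: 0.0155
gripper_force: 12.0
```

Call:
{"fn": "send_rows", "kwargs": {"newtons": 3, "moves": [{"slide":[0,0,-0.2],"turn":0,"gripper":0},{"slide":[0,0,-0.2],"turn":0,"gripper":0},{"slide":[0,0,-0.2],"turn":0,"gripper":0},{"slide":[0,0,-0.2],"turn":0,"gripper":0},{"slide":[0,0,-0.2],"turn":0,"gripper":0}]}}

```text
time_s: 15.9
tcp_pos: [0.4796, 0.3154, 0.268]
eef_rot: [-179.9, -0.1, -168.0]
contact_force: [-0.3, 0.1, -0.8]
gripper_width: 0.0161
gripper_force: 3.0
```

```bash
python3 -c "
from h import *
from plant import optics,get_state
s=get_state();print(s['time_s'],s['tcp_pos'],s['eef_rot'],s['gripper_width'],s['gripper_force'])
d=optics.capture('scene');np.savez('s6.npz',kind='scene',**d)
e=optics.capture('wrist');np.savez('w6.npz',kind='wrist',**e)
print(optics.look_for('scene','dipper'),optics.look_for('wrist','dipper'),optics.look_for('scene','muddler'))
S=cv2.resize(d['img'][180:340,290:450],(400,400),interpolation=3)
W=cv2.resize(e['img'],(400,300));W=np.vstack([W,np.zeros((100,400,3),np.uint8)])
cv2.imwrite('pics/c6.png',np.hstack([S,W])[:,:,::-1])
"
```

```text
15.9 [0.47958863 0.31537501 0.26796377] [-1.79941975e+02 -1.17095827e-01 -1.68004851e+02] 0.016051538716544914 2.999991998076439
[{'location': [0.4872, 0.3219, 0.2501], 'p': 0.71}] [{'location': [0.4793, 0.3163, 0.2866], 'p': 0.82}] [{'location': [0.4573, 0.2491, 0.1026], 'p': 0.65}, {'location': [0.7601, -0.1799, 0.0182], 'p': 0.31}]
```

View pics/c6.png

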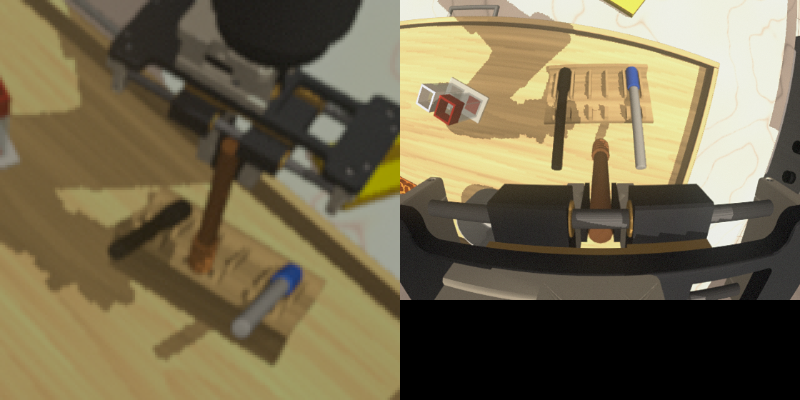

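```bash
cat >> h.py <<'E'
def tri(obs):
    from scipy.optimize import least_squares
    r=least_squares(lambda P:np.concatenate([proj(d,P)[0]-o for d,o in obs]),[.48,.3,.2]); return r.x.round(4),r.fun.round(1)
E
python3 -c "
from h import *
s=dict(np.load('s6.npz'));w=dict(np.load('w6.npz'));t5=dict(np.load('w5.npz'))
print(tri([(s,(370.5,287)),(w,(280,206))]))
print(proj(w,[[.4797,.3154,z] for z in (.13,.15,.17,.19)]), proj(s,[[.4797,.3154,z] for z in (.13,.15,.17,.287,.32,.33)]))
"
```

```text
(array([0.4817, 0.3162, 0.1462]), array([-1.5, -0.6,  0.8, -0.2]))
[[280.38775479 200.01619874]
 [280.35875782 204.68412947]
 [280.32601198 209.95766261]
 [280.28876113 215.95942424]] [[368.22708187 289.24865419]
 [369.64491566 284.68704059]
 [371.106614   279.98430102]
 [380.65377228 249.26811451]
 [383.69996964 239.46754731]
 [384.65809566 236.384957  ]]
```

```bash
cat > cad.py <<'E'
from h import *
from scipy.optimize import minimize
imgs=[dict(np.load(f)) for f in ('w5.npz','w6.npz','t5.npz')]
ms=[]
for d in imgs:
    hsv=cv2.cvtColor(d['img'],cv2.COLOR_RGB2HSV)
    m=cv2.inRange(hsv,(0,150,50),(6,255,255))|cv2.inRange(hsv,(174,150,50),(180,255,255))
    p=proj(d,[[.477,.04,.105]])[0]; k=np.zeros_like(m); cv2.circle(k,tuple(int(v) for v in p),30,255,-1); m&=k
    n,l,st,c=cv2.connectedComponentsWithStats(m)
    i=1+np.argmax(st[1:,4]); print(str(d['kind']),st[i],c[i].round(1),p.round(1))
    pts=np.argwhere(l==i)[:,::-1].astype(np.int32); h=cv2.convexHull(pts); mm=np.zeros_like(m); cv2.fillConvexPoly(mm,h,1); ms.append(mm)
def cost(p):
    c,s=np.cos(p[2]),np.sin(p[2]); tot=0
    for d,m in zip(imgs,ms):
        P=[[p[0]+c*x-s*(.026+y),p[1]+s*x+c*(.026+y),z] for x in(-.02,.02) for y in(-.02,.02) for z in(.088,.118)]
        h=cv2.convexHull((proj(d,P)*16).astype(np.int32)); q=np.zeros_like(m); cv2.fillConvexPoly(q,h,1,shift=4)
        tot+=1-(q&m).sum()/(q|m).sum()
    return tot
best=min((minimize(cost,[.4684+a,.016+b,np.radians(-18.4+e)],method='Nelder-Mead',options=dict(initial_simplex=None,xatol=1e-4)) for a in(-.004,.004) for b in (-.004,.004) for e in (-3,3)),key=lambda r:r.fun)
x=best.x; print('caddy',x[:2].round(4),np.degrees(x[2]),best.fun)
for n,y in (('red',.026),('white',-.026)): print(n,(x[0]-np.sin(x[2])*y).round(4),(x[1]+np.cos(x[2])*y).round(4))
u=np.array([.316,.949])
print('from lid: red',np.array([.4684,.016])+.026*u,'white',np.array([.4684,.016])-.026*u)
E
python3 cad.py
```

```text
wrist [ 27 134  32  47 370] [ 42.6 154.7] [ 49.  155.4]
wrist [ 48 133  30  42 280] [ 62.7 153. ] [ 67.8 152.2]
top [269 192  18  19 152] [277.7 201.6] [277.6 200.7]
caddy [0.4687 0.0145] -18.239850663338718 0.9162804475438454
red 0.4768 0.0392
white 0.4605 -0.0102
from lid: red [0.476616 0.040674] white [ 0.460184 -0.008674]
```

```bash
python3 -c "
from h import *
plan([(.478,.295,.305,-160),(.478,.17,.305,-134),(.477,.06,.30,-108.4),(.4767,.040,.29,-108.4)])
"
```

```text
[0.042, -0.132, -0.243] -0.089 -> [0.478, 0.295, 0.3051, -159.991] 
[0.285, -0.783, 0.0] -0.289 -> [0.478, 0.17, 0.3051, -133.981] 
[0.532, -0.504, 0.034] -0.284 -> [0.477, 0.0601, 0.3, -108.421] 
[0.128, -0.04, 0.066] -0.0 -> [0.4767, 0.0399, 0.2901, -108.421]
```

Call:
{"fn": "send_rows", "kwargs": {"newtons": 15, "moves": [{"slide":[0,0,-0.06],"turn":0,"gripper":0},{"slide":[0.01,-0.03,-0.12],"turn":-0.02,"gripper":0},{"slide":[0.02,-0.06,-0.18],"turn":-0.04,"gripper":0},{"slide":[0.03,-0.1,-0.243],"turn":-0.06,"gripper":0},{"slide":[0.042,-0.132,-0.243],"turn":-0.089,"gripper":0}]}}

```text
time_s: 16.57
tcp_pos: [0.4791, 0.2953, 0.3086]
eef_rot: [180.0, 0.2, -159.9]
contact_force: [0.2, -0.7, 0.1]
gripper_width: 0.016
gripper_force: 15.0
```

Call:
{"fn": "send_rows", "kwargs": {"moves": [{"slide":[0.05,-0.12,0],"turn":-0.05,"gripper":0},{"slide":[0.1,-0.28,0],"turn":-0.1,"gripper":0},{"slide":[0.16,-0.45,0],"turn":-0.16,"gripper":0},{"slide":[0.22,-0.62,0],"turn":-0.22,"gripper":0},{"slide":[0.285,-0.783,0],"turn":-0.289,"gripper":0}]}}

```text
time_s: 16.98
tcp_pos: [0.4782, 0.169, 0.3065]
eef_rot: [-180.0, 0.0, -133.7]
contact_force: [1.2, 0.2, -1.0]
gripper_width: 0.0156
gripper_force: 15.0
```

Call:
{"fn": "send_rows", "kwargs": {"moves": [{"slide":[0.14,-0.14,0],"turn":-0.07,"gripper":0},{"slide":[0.28,-0.27,0],"turn":-0.14,"gripper":0},{"slide":[0.4,-0.38,0],"turn":-0.21,"gripper":0},{"slide":[0.48,-0.46,0.02],"turn":-0.284,"gripper":0},{"slide":[0.532,-0.504,0.034],"turn":-0.284,"gripper":0}]}}

```text
time_s: 17.4
tcp_pos: [0.4772, 0.0585, 0.3015]
eef_rot: [-179.9, 0.0, -108.2]
contact_force: [0.6, 1.1, -1.4]
gripper_width: 0.0154
gripper_force: 15.0
```

Call:
{"fn": "send_rows", "kwargs": {"moves": [{"slide":[0.06,-0.02,0.03],"turn":0,"gripper":0},{"slide":[0.128,-0.04,0.066],"turn":0,"gripper":0},{"slide":[0.128,-0.04,0.066],"turn":0,"gripper":0},{"slide":[0.128,-0.04,0.066],"turn":0,"gripper":0},{"slide":[0.128,-0.04,0.066],"turn":0,"gripper":0}]}}

```text
time_s: 17.82
tcp_pos: [0.477, 0.0404, 0.2908]
eef_rot: [180.0, -0.0, -108.5]
contact_force: [-0.1, -0.1, -0.9]
gripper_width: 0.0156
gripper_force: 15.0
```

```bash
python3 -c "
from h import *
from plant import optics,get_state
s=get_state();print(s['time_s'],s['tcp_pos'],s['eef_rot'],s['gripper_width'],s['gripper_force'])
d=optics.capture('scene');np.savez('s7.npz',kind='scene',**d);d['kind']='scene'
e=optics.capture('wrist');np.savez('w7.npz',kind='wrist',**e);e['kind']='wrist'
tp=s['tcp_pos']
for D,f in((d,.118),(e,.118)): print(proj(D,[[tp[0],tp[1],tp[2]-.125],[.4767,.040,.118],[.4603,-.0093,.118]]).round(0).tolist())
S=cv2.resize(d['img'][160:260,230:330],(400,400),interpolation=3)
W=cv2.resize(e['img'][100:260,200:360],(400,400),interpolation=3)
cv2.imwrite('pics/c7.png',np.hstack([S,W])[:,:,::-1])
plan([(.4767,.040,.2,-108.4)])
"
```

```text
17.8167 [0.47698651 0.04042189 0.29078562] [ 1.79993515e+02 -1.08103909e-02 -1.08482111e+02] 0.015551222585870403 14.999928027391434
[[284.0, 202.0], [284.0, 214.0], [276.0, 199.0]]
[[280.0, 202.0], [280.0, 192.0], [280.0, 146.0]]
[0.005, 0.001, 0.606] -0.0 -> [0.4767, 0.04, 0.2, -108.4237]
```

View pics/c7.png

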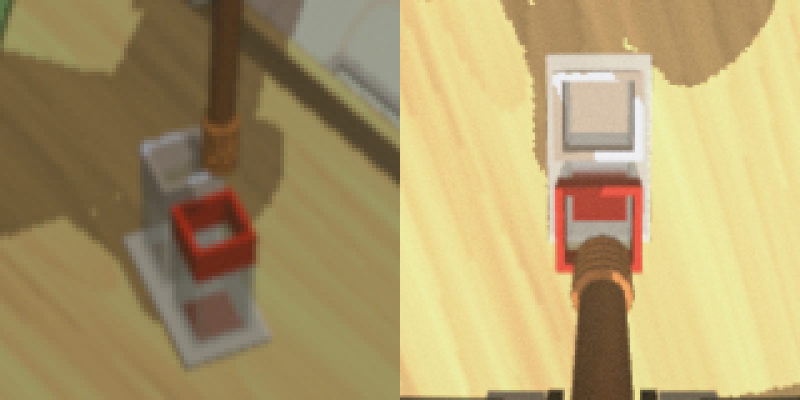

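The dipper hangs plumb. The red rim centre sits at wrist (279,191) against a predicted (280,192), and the head bottom is where predicted. Lowering it in.

Call:
{"fn": "send_rows", "kwargs": {"moves": [{"slide":[0.003,0,0.1],"turn":0,"gripper":0},{"slide":[0.003,0,0.2],"turn":0,"gripper":0},{"slide":[0.003,0,0.3],"turn":0,"gripper":0},{"slide":[0.003,0,0.4],"turn":0,"gripper":0},{"slide":[0.003,0,0.5],"turn":0,"gripper":0}]}}

```text
time_s: 18.33
tcp_pos: [0.4769, 0.0402, 0.2154]
eef_rot: [-180.0, 0.0, -108.4]
contact_force: [0.2, -0.1, -1.4]
gripper_width: 0.0152
gripper_force: 15.0
```

Call:
{"fn": "send_rows", "kwargs": {"moves": [{"slide":[0,0,0.08],"turn":0,"gripper":0},{"slide":[0,0,0.16],"turn":0,"gripper":0},{"slide":[0,0,0.24],"turn":0,"gripper":0},{"slide":[0,0,0.32],"turn":0,"gripper":0},{"slide":[0,0,0.38],"turn":0,"gripper":0}]}}

```text
time_s: 18.75
tcp_pos: [0.4766, 0.0401, 0.158]
eef_rot: [180.0, -0.0, -108.4]
contact_force: [-0.3, 1.0, -0.0]
gripper_width: 0.0156
gripper_force: 15.0
```

Call:
{"fn": "send_rows", "kwargs": {"moves": [{"slide":[0,0,0.03],"turn":0,"gripper":0},{"slide":[0,0,0.05],"turn":0,"gripper":0},{"slide":[0,0,0.05],"turn":0,"gripper":0.45},{"slide":[0,0,0.05],"turn":0,"gripper":0.45},{"slide":[0,0,0.05],"turn":0,"gripper":0.45}]}}

```text
time_s: 19.17
tcp_pos: [0.4772, 0.0399, 0.1521]
eef_rot: [-179.9, 0.0, -108.4]
contact_force: [-0.4, -0.7, 0.2]
gripper_width: 0.0301
gripper_force: 0.0
```

Call:
{"fn": "send_rows", "kwargs": {"moves": [{"slide":[0,0,0],"turn":0,"gripper":0.45},{"slide":[0,0,0],"turn":0,"gripper":0.45},{"slide":[0,0,-0.2],"turn":0,"gripper":0.45},{"slide":[0,0,-0.4],"turn":0,"gripper":0.45},{"slide":[0,0,-0.6],"turn":0,"gripper":0.45}]}}

```text
time_s: 19.58
tcp_pos: [0.4763, 0.0394, 0.2426]
eef_rot: [180.0, -0.0, -108.4]
contact_force: [1.3, 0.5, 0.7]
gripper_width: 0.0394
gripper_force: 0.0
```

```bash
python3 -c "
from h import *
from plant import optics,get_state
s=get_state();print(s['time_s'],s['tcp_pos'],s['eef_rot'],s['gripper_width'])
for c in('scene','wrist'):
    d=optics.capture(c);np.savez(c+'8.npz',kind=c,**d); print([(round(r['p'],2),np.round(r['location'],3).tolist()) for n in ['dipper','brush','muddler'] for r in optics.look_for(c,n)])
g=(.468,.3731)
plan([(.4767,.045,.30,-115),(.475,.15,.30,-140),(.475,.27,.29,-165),(*g,.26,-168),(*g,.19,-168),(*g,.12,-168),(*g,.088,-168)])
"
```

```text
19.5833 [0.47634218 0.03941484 0.24260109] [ 1.79976154e+02 -3.66109735e-02 -1.08419084e+02] 0.03936012820267913
[(0.54, [0.6, 0.115, 0.01]), (0.45, [0.481, 0.052, 0.165]), (0.29, [0.437, 0.365, 0.105]), (0.71, [0.437, 0.364, 0.104]), (0.87, [0.455, 0.249, 0.1])]
[(0.53, [0.465, 0.008, 0.069])]
[-0.036, 0.008, -0.398] 0.073 -> [0.4767, 0.045, 0.3001, -114.9964] 
[-0.63, 0.306, 0.0] 0.278 -> [0.475, 0.15, 0.3001, -140.0164] 
[-0.514, 0.613, 0.067] 0.278 -> [0.475, 0.27, 0.29, -165.0364] 
[-0.132, 0.676, 0.2] 0.033 -> [0.4679, 0.3731, 0.26, -168.0064] 
[-0.0, 0.0, 0.467] -0.0 -> [0.4679, 0.3731, 0.19, -168.0064] 
[-0.0, 0.0, 0.466] -0.0 -> [0.4679, 0.3731, 0.1201, -168.0064] 
[-0.0, 0.0, 0.214] -0.0 -> [0.4679, 0.3731, 0.088, -168.0064]
```

Call:
{"fn": "send_rows", "kwargs": {"moves": [{"slide":[-0.036,0.008,-0.398],"turn":0.073,"gripper":0.45},{"slide":[-0.036,0.008,-0.398],"turn":0.073,"gripper":0.45},{"slide":[-0.036,0.008,-0.398],"turn":0.073,"gripper":0.45},{"slide":[-0.036,0.008,-0.398],"turn":0.073,"gripper":0.45},{"slide":[-0.036,0.008,-0.398],"turn":0.073,"gripper":0.45}]}}

```text
time_s: 20.4
tcp_pos: [0.4767, 0.0451, 0.2999]
eef_rot: [179.9, -0.1, -115.0]
contact_force: [0.7, -0.3, 0.4]
gripper_width: 0.0395
gripper_force: 0.0
```

Call:
{"fn": "send_rows", "kwargs": {"moves": [{"slide":[-0.63,0.306,0],"turn":0.278,"gripper":0.45},{"slide":[-0.63,0.306,0],"turn":0.278,"gripper":0.45},{"slide":[-0.63,0.306,0],"turn":0.278,"gripper":0.45},{"slide":[-0.63,0.306,0],"turn":0.278,"gripper":0.45},{"slide":[-0.63,0.306,0],"turn":0.278,"gripper":0.45}]}}

```text
time_s: 20.82
tcp_pos: [0.4748, 0.1512, 0.2992]
eef_rot: [180.0, -0.2, -140.1]
contact_force: [0.6, -0.4, -1.1]
gripper_width: 0.0396
gripper_force: 0.0
```

Call:
{"fn": "send_rows", "kwargs": {"moves": [{"slide":[-0.514,0.613,0.067],"turn":0.278,"gripper":0.45},{"slide":[-0.514,0.613,0.067],"turn":0.278,"gripper":0.45},{"slide":[-0.514,0.613,0.067],"turn":0.278,"gripper":0.45},{"slide":[-0.514,0.613,0.067],"turn":0.278,"gripper":0.45},{"slide":[-0.514,0.613,0.067],"turn":0.278,"gripper":0.45}]}}

```text
time_s: 21.23
tcp_pos: [0.475, 0.2707, 0.2891]
eef_rot: [-179.9, -0.2, -164.9]
contact_force: [0.4, 0.3, 0.1]
gripper_width: 0.0394
gripper_force: 0.0
```

Call:
{"fn": "send_rows", "kwargs": {"moves": [{"slide":[-0.132,0.676,0.2],"turn":0.033,"gripper":0.45},{"slide":[-0.132,0.676,0.2],"turn":0.033,"gripper":0.45},{"slide":[-0.132,0.676,0.2],"turn":0.033,"gripper":0.45},{"slide":[-0.132,0.676,0.2],"turn":0.033,"gripper":0.45},{"slide":[-0.132,0.676,0.2],"turn":0.033,"gripper":0.45}]}}

```text
time_s: 21.65
tcp_pos: [0.4683, 0.3724, 0.2597]
eef_rot: [-179.9, -0.1, -167.7]
contact_force: [-0.6, -1.0, -0.2]
gripper_width: 0.0394
gripper_force: 0.0
```

Call:
{"fn": "send_rows", "kwargs": {"newtons": 12, "moves": [{"slide":[0,0,0.15],"turn":0,"gripper":0.45},{"slide":[0,0,0.3],"turn":0,"gripper":0.45},{"slide":[0,0,0.467],"turn":0,"gripper":0.45},{"slide":[0,0,0.467],"turn":0,"gripper":0.45},{"slide":[0,0,0.467],"turn":0,"gripper":0.45}]}}

```text
time_s: 22.07
tcp_pos: [0.4687, 0.3712, 0.191]
eef_rot: [-179.9, -0.1, -168.0]
contact_force: [-0.2, 1.1, 1.0]
gripper_width: 0.0397
gripper_force: 0.0
```

```bash
python3 -c "
from h import *
from plant import optics,get_state
s=get_state();print(s['time_s'],s['tcp_pos'],s['eef_rot'],s['gripper_width'])
g=(.468,.3731)
plan([(*g,.12,-168),(*g,.088,-168)])
d=optics.capture('wrist');np.savez('w9.npz',kind='wrist',**d);print(optics.look_for('wrist','brush'))
"
```

```text
22.0667 [0.4687013  0.37116764 0.19102706] [-1.79904983e+02 -6.51123667e-02 -1.67963010e+02] 0.039678281297386035
[0.002, 0.014, 0.474] 0.0 -> [0.468, 0.3732, 0.1199, -167.963] 
[-0.0, -0.0, 0.213] 0.0 -> [0.468, 0.3732, 0.088, -167.963] 
[{'location': [0.4382, 0.3676, 0.101], 'p': 0.77}, {'location': [0.4117, 0.3001, 0.0589], 'p': 0.56}]
```

Call:
{"fn": "send_rows", "kwargs": {"moves": [{"slide":[0,0.014,0.12],"turn":0,"gripper":0.45},{"slide":[0,0.014,0.24],"turn":0,"gripper":0.45},{"slide":[0,0.014,0.36],"turn":0,"gripper":0.45},{"slide":[0,0.014,0.474],"turn":0,"gripper":0.45},{"slide":[0,0.014,0.474],"turn":0,"gripper":0.45}]}}

```text
time_s: 22.58
tcp_pos: [0.4675, 0.3743, 0.1185]
eef_rot: [-179.9, -0.1, -168.0]
contact_force: [-0.9, -1.3, -1.1]
gripper_width: 0.0395
gripper_force: 0.0
```

Call:
{"fn": "send_rows", "kwargs": {"moves": [{"slide":[0,0,0.07],"turn":0,"gripper":0.45},{"slide":[0,0,0.14],"turn":0,"gripper":0.45},{"slide":[0,0,0.21],"turn":0,"gripper":0.45},{"slide":[0,0,0.21],"turn":0,"gripper":0.4},{"slide":[0,0,0.21],"turn":0,"gripper":0.3}]}}

```text
time_s: 23.0
tcp_pos: [0.4679, 0.375, 0.088]
eef_rot: [-180.0, -0.0, -168.0]
contact_force: [0.4, 0.2, 0.5]
gripper_width: 0.0328
gripper_force: 0.0
```

Call:
{"fn": "send_rows", "kwargs": {"moves": [{"slide":[0,0,0],"turn":0,"gripper":0},{"slide":[0,0,0],"turn":0,"gripper":0},{"slide":[0,0,0],"turn":0,"gripper":0},{"slide":[0,0,0],"turn":0,"gripper":0},{"slide":[0,0,0],"turn":0,"gripper":0}]}}

```text
time_s: 23.42
tcp_pos: [0.4686, 0.3748, 0.089]
eef_rot: [-180.0, 0.0, -168.0]
contact_force: [2.6, -4.5, 3.4]
gripper_width: 0.0157
gripper_force: 12.1
```

Call:
{"fn": "send_rows", "kwargs": {"moves": [{"slide":[0,0,-0.12],"turn":0,"gripper":0},{"slide":[0,0,-0.3],"turn":0,"gripper":0},{"slide":[0,0,-0.5],"turn":0,"gripper":0},{"slide":[0,0,-0.75],"turn":0,"gripper":0},{"slide":[0,0,-1],"turn":0,"gripper":0}]}}

```text
time_s: 23.83
tcp_pos: [0.4674, 0.3753, 0.2395]
eef_rot: [180.0, -0.1, -168.0]
contact_force: [1.8, 1.7, -0.8]
gripper_width: 0.0156
gripper_force: 12.0
```

Call:
{"fn": "send_rows", "kwargs": {"newtons": 3, "moves": [{"slide":[0,0,-0.3],"turn":0,"gripper":0},{"slide":[0,0,-0.3],"turn":0,"gripper":0},{"slide":[0,0,-0.3],"turn":0,"gripper":0},{"slide":[0,0,-0.3],"turn":0,"gripper":0},{"slide":[0,0,-0.3],"turn":0,"gripper":0}]}}

```text
time_s: 24.25
tcp_pos: [0.4673, 0.3751, 0.2819]
eef_rot: [-180.0, -0.1, -168.0]
contact_force: [-0.2, -0.5, -0.6]
gripper_width: 0.0159
gripper_force: 3.0
```

```bash
cat > chk.py <<'E'
from h import *
from plant import optics,get_state
s=get_state();tp=s['tcp_pos'];print(s['time_s'],tp,s['eef_rot'],s['gripper_width'],s['gripper_force'])
for c in ('scene','wrist'):
    d=optics.capture(c);np.savez(c+'10.npz',kind=c,**d);d['kind']=c
    hsv=cv2.cvtColor(d['img'],cv2.COLOR_RGB2HSV); m=cv2.inRange(hsv,(105,150,40),(130,255,255))
    n,l,st,ce=cv2.connectedComponentsWithStats(m); i=1+np.argmax(st[1:,4]) 
    print(c,'blue',st[i],ce[i].round(1),'pred bottom/top of head',proj(d,[[tp[0],tp[1],tp[2]-.125],[tp[0],tp[1],tp[2]-.08]]).round(0).tolist())
plan([(.468,.345,.315,-165),(.475,.23,.315,-140),(.475,.12,.315,-114),(.4603,-.0093,.305,-108.4),(.4603,-.0093,.29,-108.4)])
E
python3 chk.py
```

```text
24.25 [0.4673346  0.3750833  0.28187568] [-1.79957567e+02 -1.10523414e-01 -1.67999019e+02] 0.015910848022252778 2.9999857395887375
scene blue [402 288   4   2   5] [403.8 288.8] pred bottom/top of head [[396.0, 299.0], [400.0, 288.0]]Traceback (most recent call last):
  File "chk.py", line 7, in <module>
    n,l,st,ce=cv2.connectedComponentsWithStats(m); i=1+np.argmax(st[1:,4])
                                                       ~~~~~~~~~^^^^^^^^^^
    return _wrapfunc(a, 'argmax', axis=axis, out=out, **kwds)
    return bound(*args, **kwds)
ValueError: attempt to get argmax of an empty sequence
```

```bash
sed -i 's/(105,150,40),(130,255,255)/(100,110,15),(135,255,255)/; s/i=1+np.argmax(st\[1:,4\])/p=proj(d,[[tp[0],tp[1],tp[2]-.1]])[0]; i=1+np.argmin(np.hypot(*(ce[1:]-p).T)-st[1:,4]*.1)/' chk.py; python3 chk.py
```

```text
24.35 [0.46751376 0.37495932 0.28168855] [-1.79911084e+02 -1.24980370e-01 -1.68001297e+02] 0.01610275022262296 3.0000014975667
scene blue [396 284  11  12  74] [400.4 290.4] pred bottom/top of head [[396.0, 299.0], [400.0, 289.0]]
wrist blue [283 198   1   1   1] [283. 198.] pred bottom/top of head [[280.0, 203.0], [280.0, 215.0]]
[0.04, -0.197, -0.219] -0.033 -> [0.468, 0.3449, 0.315, -165.029] 
[0.153, -0.752, -0.0] -0.278 -> [0.475, 0.23, 0.315, -140.009] 
[0.471, -0.562, -0.0] -0.289 -> [0.475, 0.12, 0.315, -113.999] 
[0.828, -0.261, 0.067] -0.062 -> [0.4603, -0.0093, 0.3049, -108.419] 
[-0.0, 0.0, 0.1] -0.0 -> [0.4603, -0.0093, 0.2899, -108.419]
```

The straight path would carry the brush head into the standing dipper (top ≈0.206), so I travel higher.

```bash
python3 -c "
from h import *
plan([(.468,.36,.375,-165),(.475,.25,.375,-140),(.475,.13,.375,-114),(.4603,-.0093,.375,-108.4),(.4603,-.0093,.29,-108.4)])"
```

```text
[0.019, -0.099, -0.619] -0.033 -> [0.468, 0.36, 0.375, -165.029] 
[0.145, -0.72, -0.0] -0.278 -> [0.4749, 0.25, 0.375, -140.009] 
[0.514, -0.613, -0.0] -0.289 -> [0.475, 0.13, 0.375, -113.999] 
[0.888, -0.288, -0.0] -0.062 -> [0.4602, -0.0092, 0.375, -108.419] 
[0.0, -0.0, 0.567] -0.0 -> [0.4602, -0.0092, 0.2899, -108.419]
```

Call:
{"fn": "send_rows", "kwargs": {"newtons": 15, "moves": [{"slide":[0,-0.02,-0.12],"turn":0,"gripper":0},{"slide":[0,-0.04,-0.25],"turn":-0.01,"gripper":0},{"slide":[0.01,-0.06,-0.4],"turn":-0.02,"gripper":0},{"slide":[0.019,-0.08,-0.52],"turn":-0.033,"gripper":0},{"slide":[0.019,-0.099,-0.62],"turn":-0.033,"gripper":0}]}}

```text
time_s: 24.87
tcp_pos: [0.4684, 0.3601, 0.3775]
eef_rot: [180.0, 0.0, -165.0]
contact_force: [-0.1, 0.4, -0.5]
gripper_width: 0.0159
gripper_force: 15.0
```

Call:
{"fn": "send_rows", "kwargs": {"moves": [{"slide":[0.03,-0.12,0],"turn":-0.05,"gripper":0},{"slide":[0.06,-0.27,0],"turn":-0.11,"gripper":0},{"slide":[0.09,-0.42,0],"turn":-0.17,"gripper":0},{"slide":[0.12,-0.57,0],"turn":-0.22,"gripper":0},{"slide":[0.145,-0.72,0],"turn":-0.278,"gripper":0}]}}

```text
time_s: 25.28
tcp_pos: [0.475, 0.2492, 0.3758]
eef_rot: [-180.0, -0.1, -139.8]
contact_force: [0.5, 0.6, 0.1]
gripper_width: 0.0156
gripper_force: 15.0
```

Call:
{"fn": "send_rows", "kwargs": {"moves": [{"slide":[0.1,-0.12,0],"turn":-0.06,"gripper":0},{"slide":[0.2,-0.25,0],"turn":-0.12,"gripper":0},{"slide":[0.31,-0.37,0],"turn":-0.18,"gripper":0},{"slide":[0.41,-0.49,0],"turn":-0.24,"gripper":0},{"slide":[0.514,-0.613,0],"turn":-0.289,"gripper":0}]}}

```text
time_s: 25.7
tcp_pos: [0.475, 0.1291, 0.3759]
eef_rot: [180.0, -0.0, -113.7]
contact_force: [0.1, 0.2, -0.1]
gripper_width: 0.0157
gripper_force: 15.0
```

Call:
{"fn": "send_rows", "kwargs": {"moves": [{"slide":[0.2,-0.07,0],"turn":-0.02,"gripper":0},{"slide":[0.42,-0.14,0],"turn":-0.04,"gripper":0},{"slide":[0.65,-0.21,0],"turn":-0.062,"gripper":0},{"slide":[0.82,-0.27,0],"turn":-0.062,"gripper":0},{"slide":[0.888,-0.288,0],"turn":-0.062,"gripper":0}]}}

```text
time_s: 26.12
tcp_pos: [0.4598, -0.0118, 0.3764]
eef_rot: [-180.0, -0.0, -108.5]
contact_force: [-0.4, -0.4, -0.2]
gripper_width: 0.0154
gripper_force: 15.0
```

Call:
{"fn": "send_rows", "kwargs": {"moves": [{"slide":[0,0,0.1],"turn":0,"gripper":0},{"slide":[0,0,0.22],"turn":0,"gripper":0},{"slide":[0,0,0.35],"turn":0,"gripper":0},{"slide":[0,0,0.45],"turn":0,"gripper":0},{"slide":[0,0,0.45],"turn":0,"gripper":0}]}}

```text
time_s: 26.53
tcp_pos: [0.4588, -0.009, 0.3054]
eef_rot: [179.7, -0.1, -108.4]
contact_force: [0.0, 0.0, -2.1]
gripper_width: 0.016
gripper_force: 15.0
```

```bash
python3 -c "
from h import *
from plant import optics,get_state
s=get_state();print(s['time_s'],s['tcp_pos'],s['eef_rot'],s['gripper_width'],s['gripper_force'])
d=optics.capture('scene');np.savez('s11.npz',kind='scene',**d);d['kind']='scene'
e=optics.capture('wrist');np.savez('w11.npz',kind='wrist',**e);e['kind']='wrist'
tp=s['tcp_pos']
for D in(d,e): print(proj(D,[[tp[0],tp[1],tp[2]-.125],[.4767,.040,.118],[.4603,-.0093,.118]]).round(0).tolist())
S=cv2.resize(d['img'][140:260,220:340],(400,400),interpolation=3)
W=cv2.resize(e['img'][100:260,200:360],(400,400),interpolation=3)
cv2.imwrite('pics/c11.png',np.hstack([S,W])[:,:,::-1])
plan([(.4603,-.0093,.2,-108.4)])
"
```

```text
26.5333 [ 0.45882353 -0.00897526  0.30542157] [ 1.79714593e+02 -1.44549191e-01 -1.08444526e+02] 0.015957413839419475 14.999875724315643
[[276.0, 182.0], [284.0, 214.0], [276.0, 199.0]]
[[280.0, 202.0], [279.0, 231.0], [279.0, 190.0]]
[0.003, 0.001, 0.726] -0.0 -> [0.4603, -0.0094, 0.2, -108.4123]
```

View pics/c11.png

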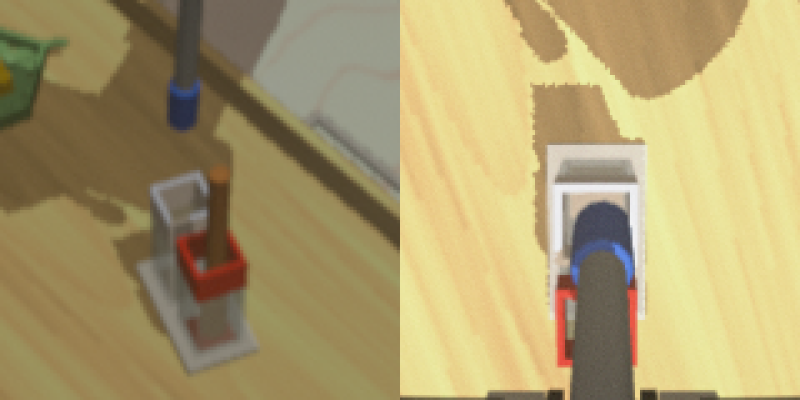

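```bash
python3 -c "
from h import *
s=dict(np.load('s11.npz'));w=dict(np.load('w11.npz'))
print(tri([(s,(274.6,177.5)),(w,(280.4,188.8))]))
# handle direction: top of head / neck centre: scene (186,85)crop, wrist (607-400,258)
print(tri([(s,(220+184/3.333,140+85/3.333)),(w,(200+204/2.5,100+262/2.5))]))
"
```

```text
(array([ 0.4544, -0.0217,  0.1814]), array([-0.4,  0. ,  0.1,  0. ]))
(array([ 0.4552, -0.0171,  0.228 ]), array([ 0.1, -0. , -0. , -0. ]))
```

The brush leans about 5° along tool x: its head bottom is at (0.454,−0.022,0.181). I shift back 13 mm so the head enters the white tube centred. The dipper stands in the red tube.

Call:
{"fn": "send_rows", "kwargs": {"newtons": 6, "moves": [{"slide":[-0.045,-0.003,0],"turn":0,"gripper":0},{"slide":[-0.09,-0.006,0.05],"turn":0,"gripper":0},{"slide":[-0.09,-0.006,0.15],"turn":0,"gripper":0},{"slide":[-0.09,-0.006,0.25],"turn":0,"gripper":0},{"slide":[-0.09,-0.006,0.34],"turn":0,"gripper":0}]}}

```text
time_s: 27.05
tcp_pos: [0.4661, 0.0045, 0.2573]
eef_rot: [-180.0, 0.0, -108.4]
contact_force: [0.1, 0.7, -1.6]
gripper_width: 0.0159
gripper_force: 6.0
```

```bash
python3 -c "
from h import *
from plant import optics,get_state
s=get_state();tp=s['tcp_pos'];print(s['time_s'],tp,s['contact_force'],s['eef_rot'])
out=[]
for c in('scene','wrist'):
    d=optics.capture(c);np.savez(c+'12.npz',kind=c,**d);d['kind']=c
    hsv=cv2.cvtColor(d['img'],cv2.COLOR_RGB2HSV); m=cv2.inRange(hsv,(100,110,15),(135,255,255))
    n,l,st,ce=cv2.connectedComponentsWithStats(m); p=proj(d,[[.4603,-.0093,z] for z in(.13,.175)]); i=1+np.argmax(st[1:,4]); print(c,st[i],ce[i].round(1),p.round(1).tolist())
    # model head silhouette if bottom at white axis, leaning 5 deg
    for o in (0,.005,-.005):
        A=np.array([.4603,-.0093,tp[2]-.124])+o*np.array([-.316,-.949,0]); B=A+.045*np.array([.316*.09,.949*.09,.996])
        th=np.linspace(0,6.3,24); P=[q+np.array([.011*np.cos(t),.011*np.sin(t),0]) for q in(A,B) for t in th]; h=proj(d,P); print('  model bbox',o,h.min(0).round(1),h.max(0).round(1))
"
```

```text
27.05 [0.46612167 0.00447943 0.25727468] [ 0.06980715  0.66204834 -1.5798504 ] [-1.79972763e+02  4.34495465e-02 -1.08392117e+02]
scene [273 184   8   5  25] [276.3 186.2] [[275.8, 195.4], [275.8, 183.5]]
  model bbox 0 [271.3 180.4] [281.1 198.1]
  model bbox 0.005 [270.5 178.9] [280.3 196.6]
  model bbox -0.005 [272.1 181.8] [281.9 199.6]
wrist [284 197   9  17  59] [288.9 202.8] [[279.3, 188.4], [279.3, 198.6]]
  model bbox 0 [266.4 178. ] [292.2 216.5]
  model bbox 0.005 [266.3 172.9] [292.3 210.9]
  model bbox -0.005 [266.4 183. ] [292.2 222.1]
```

```bash
python3 -c "
from h import *
d=np.load('wrist12.npz')['img']
print('col280',[(r,*d[r,280].tolist()) for r in range(158,206,3)])
for r in (190,197): print('row',r,[(c,*d[r,c].tolist()) for c in range(258,302,3)])
"
```

```text
col280 [(158, 174, 168, 155), (161, 148, 137, 118), (164, 134, 121, 104), (167, 189, 171, 151), (170, 213, 194, 170), (173, 213, 194, 169), (176, 211, 190, 168), (179, 210, 190, 168), (182, 75, 78, 96), (185, 72, 75, 94), (188, 70, 75, 92), (191, 73, 76, 93), (194, 74, 75, 93), (197, 80, 94, 139), (200, 90, 91, 96), (203, 104, 99, 86)]
row 190 [(258, 227, 222, 212), (261, 239, 239, 241), (264, 141, 130, 116), (267, 172, 168, 156), (270, 76, 78, 85), (273, 69, 71, 85), (276, 71, 74, 90), (279, 71, 73, 92), (282, 74, 75, 93), (285, 75, 80, 96), (288, 76, 79, 93), (291, 82, 84, 91), (294, 219, 216, 216), (297, 238, 239, 240), (300, 235, 234, 216)]
row 197 [(258, 221, 210, 194), (261, 213, 190, 167), (264, 129, 117, 99), (267, 134, 120, 104), (270, 70, 70, 86), (273, 74, 74, 95), (276, 75, 88, 128), (279, 82, 95, 140), (282, 78, 90, 134), (285, 82, 110, 177), (288, 75, 81, 106), (291, 69, 72, 87), (294, 219, 217, 217), (297, 238, 238, 240), (300, 237, 234, 215)]
```

Call:
{"fn": "send_rows", "kwargs": {"moves": [{"slide":[0.02,-0.006,0.03],"turn":0,"gripper":0},{"slide":[0.02,-0.006,0.12],"turn":0,"gripper":0},{"slide":[0.02,-0.006,0.2],"turn":0,"gripper":0},{"slide":[0.025,-0.006,0.28],"turn":0,"gripper":0},{"slide":[0.03,-0.006,0.36],"turn":0,"gripper":0}]}}

```text
time_s: 27.57
tcp_pos: [0.466, -0.0008, 0.2044]
eef_rot: [-179.9, 0.1, -108.4]
contact_force: [-0.1, -0.6, -1.0]
gripper_width: 0.0157
gripper_force: 6.0
```

Call:
{"fn": "send_rows", "kwargs": {"moves": [{"slide":[0.01,0,0.06],"turn":0,"gripper":0},{"slide":[0.02,0,0.12],"turn":0,"gripper":0},{"slide":[0.03,0,0.18],"turn":0,"gripper":0},{"slide":[0.03,0,0.24],"turn":0,"gripper":0},{"slide":[0.03,0,0.28],"turn":0,"gripper":0}]}}

```text
time_s: 27.98
tcp_pos: [0.4636, -0.0053, 0.161]
eef_rot: [180.0, 0.0, -108.4]
contact_force: [0.1, 0.8, -0.7]
gripper_width: 0.0159
gripper_force: 6.0
```

Call:
{"fn": "send_rows", "kwargs": {"moves": [{"slide":[0,0,0.04],"turn":0,"gripper":0},{"slide":[0.01,0,0.07],"turn":0,"gripper":0},{"slide":[0.01,0,0.07],"turn":0,"gripper":0},{"slide":[0.01,0,0.07],"turn":0,"gripper":0.45},{"slide":[0.01,0,0.07],"turn":0,"gripper":0.45}]}}

```text
time_s: 28.4
tcp_pos: [0.4635, -0.0068, 0.1518]
eef_rot: [-180.0, 0.0, -108.4]
contact_force: [0.0, 0.8, 0.0]
gripper_width: 0.0241
gripper_force: 0.0
```

Call:
{"fn": "send_rows", "kwargs": {"moves": [{"slide":[0,0,0],"turn":0,"gripper":0.45},{"slide":[0,0,0],"turn":0,"gripper":0.45},{"slide":[0,0,0],"turn":0,"gripper":0.45},{"slide":[0,0,-0.1],"turn":0,"gripper":0.45},{"slide":[0,0,-0.2],"turn":0,"gripper":0.45}]}}

```text
time_s: 28.82
tcp_pos: [0.4626, -0.0069, 0.1812]
eef_rot: [179.9, -0.1, -108.4]
contact_force: [0.9, 0.5, 0.5]
gripper_width: 0.0392
gripper_force: 0.0
```

Call:
{"fn": "send_rows", "kwargs": {"moves": [{"slide":[0,0,-0.2],"turn":0,"gripper":0.45},{"slide":[0,0,-0.4],"turn":0,"gripper":0.45},{"slide":[0,0,-0.6],"turn":0,"gripper":0.45},{"slide":[0,0,-0.8],"turn":0,"gripper":0.45},{"slide":[0,0,-1],"turn":0,"gripper":0.45}]}}

```text
time_s: 29.23
tcp_pos: [0.4629, -0.0069, 0.3332]
eef_rot: [-180.0, 0.0, -108.4]
contact_force: [1.2, 0.3, -1.4]
gripper_width: 0.0392
gripper_force: 0.0
```

Call:
{"fn": "send_rows", "kwargs": {"moves": [{"slide":[-0.5,0.9,0],"turn":0,"gripper":0.45},{"slide":[-0.5,0.9,0],"turn":0,"gripper":0.45},{"slide":[-0.5,0.9,0],"turn":0,"gripper":0.45},{"slide":[-0.5,0.9,0],"turn":0,"gripper":0.45},{"slide":[-0.5,0.9,0],"turn":0,"gripper":0.45}]}}

```text
time_s: 29.65
tcp_pos: [0.3563, 0.1097, 0.3322]
eef_rot: [-180.0, 0.2, -108.2]
contact_force: [0.5, -1.2, 0.2]
gripper_width: 0.0398
gripper_force: 0.0
```

```bash
python3 -c "
from h import *
from plant import optics,get_state
s=get_state();print(s['time_s'],s['tcp_pos'],s['contact_force'])
for c in('scene','top'):
    d=optics.capture(c);np.savez(c+'13.npz',kind=c,**d);d['kind']=c
    print(c,[(n,round(r['p'],2),np.round(r['location'],3).tolist()) for n in ['lid','dipper','brush','muddler','pot','mold'] for r in optics.look_for(c,n)])
    print(proj(d,[[.4767,.040,.206],[.4603,-.0093,.206],[.4603,-.0093,.222]]).round(1).tolist())
d=np.load('scene13.npz')['img']
for x in range(270,292,2): print(x,[''.join('%02x'%v for v in d[r,x]) for r in range(164,200,2)])
"
```

```text
29.65 [0.35628581 0.10973965 0.3321551 ] [ 0.49559081 -1.24105031  0.22501391]
scene [('lid', 0.95, [0.189, 0.331, 0.026]), ('lid', 0.81, [0.189, -0.335, 0.012]), ('lid', 0.6, [0.491, -0.288, 0.03]), ('dipper', 0.65, [0.479, 0.048, 0.16]), ('brush', 0.78, [0.465, -0.011, 0.163]), ('brush', 0.35, [0.491, -0.288, 0.03]), ('muddler', 0.83, [0.459, 0.252, 0.103]), ('muddler', 0.54, [0.766, -0.179, 0.016]), ('pot', 0.78, [0.722, 0.1, 0.043]), ('mold', 0.58, [0.761, -0.176, 0.018])]
[[284.5, 190.7], [275.8, 174.8], [275.8, 170.2]]
top [('lid', 0.72, [0.188, -0.345, 0.017]), ('lid', 0.63, [0.486, -0.29, 0.027]), ('lid', 0.63, [0.171, 0.321, 0.021]), ('dipper', 0.62, [0.471, 0.04, 0.163]), ('brush', 0.52, [0.455, -0.012, 0.178]), ('pot', 0.6, [0.737, 0.112, 0.033]), ('mold', 0.7, [0.76, -0.18, 0.014])]
[[276.4, 193.8], [296.0, 199.6], [296.0, 198.4]]
270 ['715c3a', '6c5938', '695635', '695637', '6c5938', '706047', '605442', '554730', '584a30', '5d4c32', '5b4b31', '605033', '685637', '695637', '695636', '6e5f4a', '60574b', '544c40']
272 ['705c3a', '6f5c3b', '6b5938', '695636', '67573f', '807c
[... 1089 characters left out ...]
738', '6b5737', '6b5938', '705c3a', '6d5937', '6b5738', '695635', '685538', '6a5837', '715836', '84582c', '885b2d', '694522', '4e3620', '4e351c']
286 ['493d28', '4c402a', '53442c', '675535', '6c5939', '6b5837', '6b5837', '705b3a', '6e5a38', '695736', '685535', '665434', '6e5835', '82582c', '86582b', '674322', '50371f', '4f371f']
288 ['4c3f29', '4a3d28', '4c3f2a', '57482f', '685635', '6d5a39', '695635', '6a5736', '6f5a37', '6d5938', '6d5a38', '796740', '73603c', '6d5635', '684e2d', '5d492c', '6f5c38', '75633d']
290 ['5a4a30', '4b3d2a', '4b3f2a', '4c402a', '56462d', '695636', '6b5838', '6b5838', '6c5838', '705b3a', '6c5939', '6a5736', '76623d', '7f6c44', '725f3b', '6c5836', '837147', '76643d']
```

Both handle tops sit where seated tools should be: the dipper at (284.5,191) and the brush at (273.5,175) in the scene view. The lid lies in the dish, and the muddler, pot and mold have not moved. Handing in.

```bash
python3 -c "
from plant import order
print(order.close_job())"
```

```text
the job is handed in; nothing more can be done
None
```

I handed the job in at about 30 s: my last camera checks showed the lid flat, knob up, in the leaf dish, the dipper standing in the red-collared tube and the brush in the white-collared one, and the muddler, pot and mold where they were; the interface returned no verdict.

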